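# Close up the UV viewing box and hold its sprung shield at the index

### The job

The loading door on the front of the UV viewing box is leaning half open on the sample tray, which is not fully in: lower the door all the way, push the tray fully home, and push the door back up until it is fully shut. Then, with the door shut, lift the sprung amber shield on top, the one with the bow handle, until the pointer on its side lines up with the index clamp on the quadrant, and finish while still holding it there, steady, so that I can mark the plates under it. Do not let the shield snap shut or go beyond the end of the scale, do not shift the index clamp, and leave everything else on the bench where it is.

Things in the scene. Friction and masses are not known exactly. Their poses are not given: they have to be found in the camera images.
- uvbox: white UV viewing box, 260 mm wide (y), 142 high without the shield, from x = -110 to 120, fixed. Origin: its underside, on the bench; x from front to rear, z up; the front (-x) faces the robot. On its side at y = +136 mm (left, seen from the robot) stands an aluminium quadrant, an arc of radius 129 to 151 mm about the shield's hinge, ticks every 5 degrees, scale 0 to 60, top 290 mm above the bench
- door (a joint): loading door on the box's front, grey panel 206 mm wide, 46 high, 8 thick, hinged at its lower edge; rad: 0 = upright, shut against the box; grows as its top swings down towards the robot; 1.5 = end stop, fully down (about level). Starts half open (0.95 to 1.2). A stiff hinge (0.15 N m friction) keeps it where it is put; 1 to 4 N at its pull moves it
- door_hinge (a point): centre of the door's hinge axis, at the lower edge of its inner face, 70 mm above the bench, 112 mm ahead (-x) of the box's origin; the axis lies along the box's y. The point's axes turn with the door: z up along the panel, -x out through it
- door_handle (a point): centre of the crossbar of the door's T-shaped pull: a black bar 16 mm in diameter, 40 mm long along the box's y, flat free ends, on a 10 mm stem in the middle of the door. It lies 78 mm from the hinge along the panel (32 beyond its top edge) and 30 mm out from its inner face. Shut: 148 mm above the bench, 32 mm ahead of the box's front; fully down: 46 mm above the bench. Axes turn with the door
- tray (a joint): sample tray, sliding along the box's x on rails inside the box; m: 0 = fully home (end stop), grows as it comes out of the front towards the robot. Starts 22 to 36 mm out. 2 to 5 N pushes it in. When home its front wall is flush with the front of the box, just behind the shut door
- tray_front (a point): middle of the outer face of the tray's front wall (grey, 186 mm wide, 18 mm high: 9 mm above and below this point, which is 103 mm above the bench). The tray behind it is clear, with three white plates on it. Above it the front of the box goes on up to the shield, in the same plane as the tray's front when home
- shield (a joint): angle of the shield, the hinged lid of the box: amber window in a black frame 220 mm deep, 256 wide, 10 thick (top 152 mm above the bench); rad: 0 = shut, level; grows as its front rises. A spring and its weight pull it shut: 5 to 7 N at the handle when shut, 9 to 10 N square to its arm at 0.8 rad (18 N if only straight up); let go, it snaps shut
- shield_hinge (a point): centre of the shield's hinge axis, at the rear of the box, 147 mm above the bench, 110 mm behind (+x) the box's origin, in the middle of the shield's thickness; the axis lies along the box's y.
- shield_handle (a point): centre of the bar of the shield's bow handle: steel, 12 mm in diameter, along the box's y, 98 mm clear between its two posts, its axis 35 mm above the shield's top face under it, 45 mm behind the shield's front edge. It lies 175 mm ahead of the hinge axis and 41 mm above it when shut, and turns with the shield
- shield_pointer (a point): tip of the small steel pointer on the left (+y) edge of the shield, 127 mm from the hinge axis, in the shield's mid plane; it sweeps along the inside of the quadrant's arc. Axes turn with the shield.
- index_tip (a point): tip of the index clamp on the quadrant, a steel block 30 x 10 x 10 mm with a black thumb screw 18 mm in diameter on its outer side. The tip points at the hinge axis and is 127 mm from it: when the shield is at the set angle, this tip and the tip of the pointer meet. Its axes are turned about the hinge by the set angle, as the shield's axes are.
- index (a joint): angle at which the index clamp is set, about the shield's hinge axis, on the same scale as the angle of the shield (rad); the shield is to be held at this value. Set between 0.42 and 0.78; friction holds it.
- tip_box_a: pipette tip box, 125 x 86 x 81 mm, bystander; origin at the centre of its underside
- tip_box_b: pipette tip box, 125 x 86 x 81 mm, bystander; origin at the centre of its underside
- reagent_bottle: amber bottle 66 mm in diameter, 150 mm high, bystander; origin at the centre of its underside
- tip_jar: glass jar 84 mm in diameter, 120 mm high, bystander; origin at the centre of its underside
- beaker: glass beaker 68 mm in diameter, 85 mm high, bystander; origin at the centre of its underside
- tube_rack: white rack of small tubes, 70 x 200 x 50 mm, bystander; origin at the centre of its underside
- pencil: wooden pencil 150 mm long lying on the bench on the left of the box, bystander; origin at its middle, x along it

How it is judged:
By the outcome, as a careful person would: the job done as asked, in the order asked, and still so for the second after the job is handed in, while the arm keeps its last pose, push and grip.
It also fails if it takes over 58 s, if anything falls off the work surface, if the arm or the gripper's body presses on something with over 40 N, if the wrist force passes 120 N, or if a joint passes its speed limit or range.

### The arm

A 6-joint arm with a two-finger parallel gripper is mounted at the origin on the work surface. World frame = base frame: x ahead of the robot, y to its left, z up, the work surface at z = 0. Lengths are in m, angles in rad, forces in N, time in s.
With the tool pointing down it reaches from about 0.35 to 0.775 m from the base axis. Payload 7.3 kg.
Tool frame: the origin (TCP) lies midway between the tips of the shut fingers; the grasp point (between the pads) lies behind it (r.grip_depth is the y of the grasp point in the tool frame, in m); y points along the fingers, x is the direction in which the jaws open and shut, and the axes are right-handed (so a half turn about y gives the same grasp; the last joint's range is limited). The gripper opens to 92 mm and grips with 3 to 60 N. Pads are 19 mm wide; open, the fingers measure 130 mm over their backs; the gripper's body (75 mm by 190 mm) begins 47 mm behind the grasp point.
Start: joints at [1.129, 0.342, 1.524, -0, 1.275, -0.146], TCP at [0.153, 0.502, 0.227] pointing down, gripper open.
Joint ranges: [-2.53, 2.53], [-0.77, 2.02], [0.04, 2.7], [-1, 4.14], [0.28, 2.66], [-3.11, 3.11]. Speed limits (rad/s): [2.57, 2.57, 3.14, 3.14, 3.14, 3.14].

### API

Orientations are given as a rotation vector (axis times angle).
In Python, from station import telemetry, capture, order, r gives the robot as it stands.
- The arm moves only by the tool step_arm, never from a script. Its argument "plan" is a list of rows, each an object with "turn": the turn, a rotation vector about the world's x, y, z in degrees, a list of three; "delta_pos": the shift along the world's x, y, z in cm, a list of three; "fingers": the opening, from 0 (shut) to 1 (fully open). A call has 1 to 10 rows; each row shifts and turns the pose as measured when the row begins; what a row does not reach is not made up. A row lasts 1/12 s, in which the tool goes at most 41.7 mm and 7.16 degrees, less where a joint would pass 70% of its speed; a pose out of reach is approached as far as the arm can. A call with a gripper value outside its range is refused whole. The fingers move at their own pace and stop on an object; the grip force is fixed at half the most. Time passes only in rows, so rows that do not move let the fingers close. It gives the time, the measured TCP pose, the force and the opening at its end, in the units of the state.
- telemetry.get_state(): the state, without advancing time (a new reading comes with each control period).
- capture(name): name is "scene" or "top" or "wrist"; returns a dict with "color" (480x640x3 uint8, blue, green, red), "fov_y" (degrees; the focal length in pixels is half the picture's height over the tangent of half this angle, whatever the lens; pixels are square), "cx", "cy" (the principal point, pixels), "origin" and "orientation" of the camera in the world. Camera axes: x right, y down, z forward; pixel columns grow to the right and rows downward; lengths in m; the calibration is good to about 2 mm. A picture is of the moment at which its call begins. There is no depth.
- order.job_done(): hands the job in, once; it reports no verdict.
The state is a dict: "time": time; "qpos": joint angles; "qvel": joint speeds; "joint_torque": joint torques, N m; "eef_pos": TCP position; "ee_rot": TCP orientation; "ft_force": force on the tool from outside, world axes, zero at the start; "torque": the same for the moment, N m; "finger_gap": finger opening in m.
Only numpy, scipy, OpenCV 4.12 (cv2) and the standard library are available. Lean on these libraries where they do the work, as an engineer would, in place of code of your own. Each camera call takes 0.05 s, during which the arm holds its last target.

## Working session

There is one attempt and no reset: what is moved stays moved. The work goes in short steps, Python scripts to look and compute and a tool call to move; the robot and the scene stay as the last step left them, time stands still between calls to the robot, and variables do not carry over. Pictures are saved under pics/ and viewed, and the job is handed in when it is done.

Besides the shell and the picture viewer there is one more tool, called as a command line: name --argument value ..., lists and objects as JSON in quotes. step_arm: Moves the arm, as the interface text tells. Its arguments: {"type":"object","properties":{"plan":{"type":"array","items":{"type":"object","properties":{"turn":{"type":"array","items":{"type":"number"}},"delta_pos":{"type":"array","items":{"type":"number"}},"fingers":{"type":"number"}}}}},"required":["plan"]}

```bash
ls; mkdir -p pics; python3 - <<'E'
from station import telemetry, capture, order, r
import cv2
print(telemetry.get_state()); print([a for a in dir(r) if a[0]!='_'], r.grip_depth)
for n in("scene","top","wrist"):
    c=capture(n); cv2.imwrite(f"pics/{n}0.png",c["color"]); print(n,c["fov_y"],c["cx"],c["cy"],c["origin"],c["orientation"])
E
```

```text
pics
{'time': 0.0, 'qpos': array([ 1.12897414e+00,  3.42676154e-01,  1.52501170e+00,  2.97273340e-05,
        1.27538472e+00, -1.45978913e-01]), 'qvel': array([-0.00074022,  0.00098721,  0.00058635,  0.0007314 , -0.00077619,
        0.00077871]), 'joint_torque': array([-4.00364224e-04, -4.31240201e+01, -2.44222194e+01,  7.16801430e-02,
        5.58350596e-02, -1.24505614e-04]), 'eef_pos': array([0.15284867, 0.50183957, 0.22607098]), 'ee_rot': array([-1.33544541, -0.98755136,  0.98974098]), 'ft_force': array([-0.39650823, -0.2554201 ,  0.36230832]), 'torque': array([-0.01957988, -0.03304615,  0.02049226]), 'finger_gap': 0.09178420233012902}
['MotionError', 'grip_depth'] -0.0188
scene 48.547583721963406 314.80371848823575 243.38607891040687 [0.92363061 0.5911577  1.24042559] [-0.73426328 -2.78966879  0.79180675]
top 49.30277310536468 323.19801183889115 247.24610752747907 [0.5052851  0.00553502 1.25898065] [-2.20136993  2.2066351  -0.07302558]
wrist 62.22467249278298 319.3105915546952 237.67184664721648 [0.08344565 0.52202614 0.38409441] [2.34193702 1.73487724 0.23323033]
```

View pics/scene0.png

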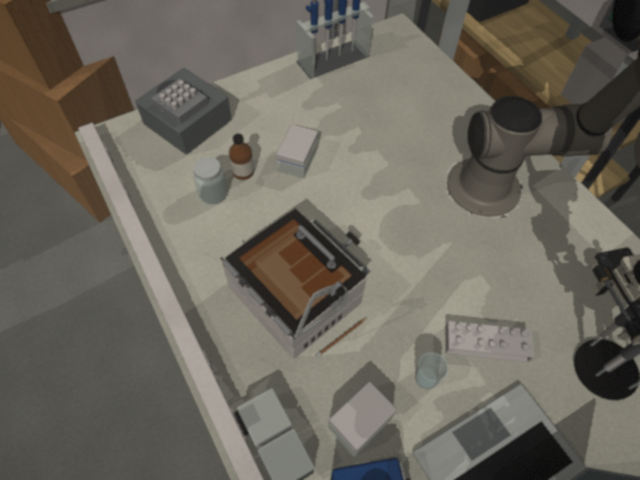

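View pics/top0.png

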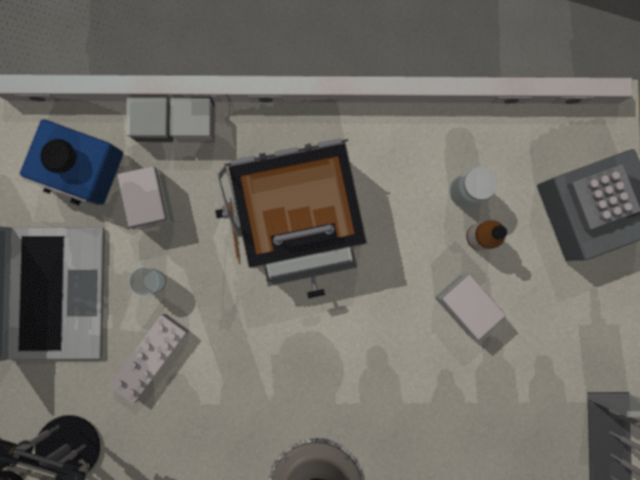

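View pics/wrist0.png

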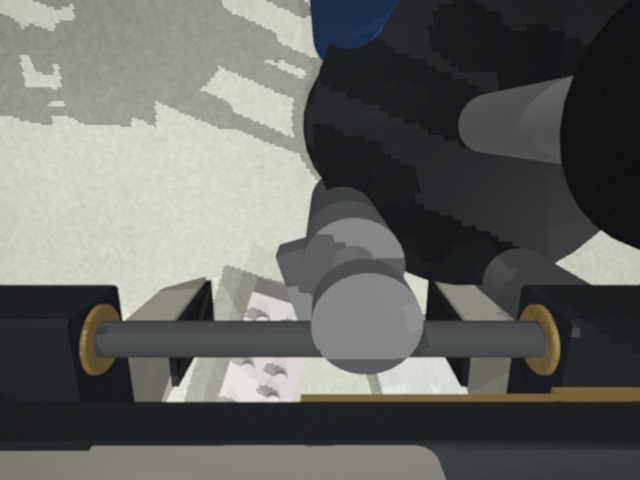

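The three views show the box in the top camera at about (300,205), with the door and T-pull at (316,293). In the scene camera the box is at about (297,277). I'll enlarge those regions.

```bash
python3 - <<'E'
import cv2
def crop(n,x0,y0,w,h,s,o):
    a=cv2.imread(f"pics/{n}.png")[y0:y0+h,x0:x0+w]
    a=cv2.convertScaleAbs(cv2.resize(a,None,fx=s,fy=s,interpolation=cv2.INTER_CUBIC),alpha=1.5,beta=20)
    for k in range(0,w,20): cv2.putText(a,str(x0+k),(k*s,8),0,.3,(0,255,0)); cv2.line(a,(k*s,10),(k*s,14),(0,255,0))
    for k in range(0,h,20): cv2.putText(a,str(y0+k),(0,k*s+4),0,.3,(0,255,0)); cv2.line(a,(22,k*s),(28,k*s),(0,255,0))
    cv2.imwrite(f"pics/{o}.png",a)
crop("top0",205,130,170,180,4-1,"t1") if 0 else crop("top0",205,130,170,120,4,"t1")
crop("top0",205,220,170,120,4,"t2")
crop("scene0",210,190,170,90,4,"s1")
crop("scene0",210,240,170,120,4,"s2")
E
```

```text
(no output)
```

View pics/t1.png

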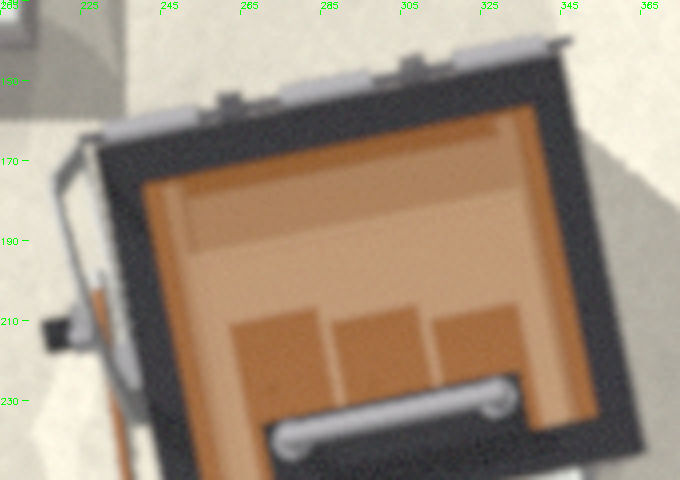

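View pics/t2.png

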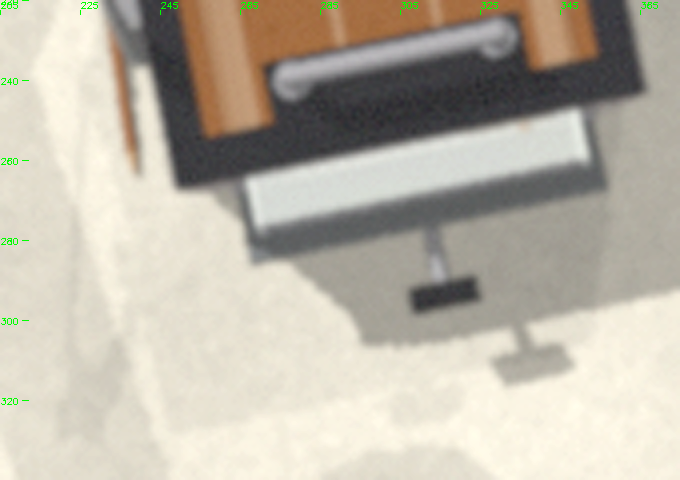

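View pics/s1.png

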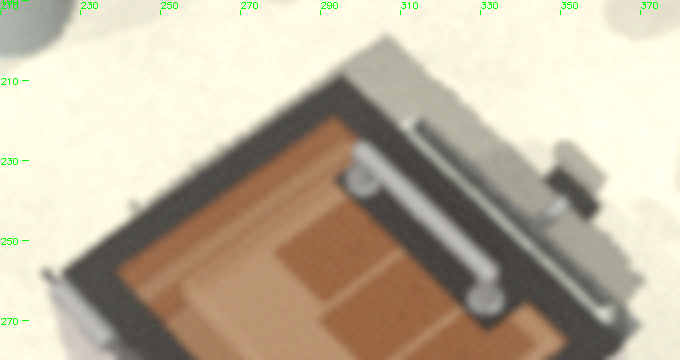

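View pics/s2.png

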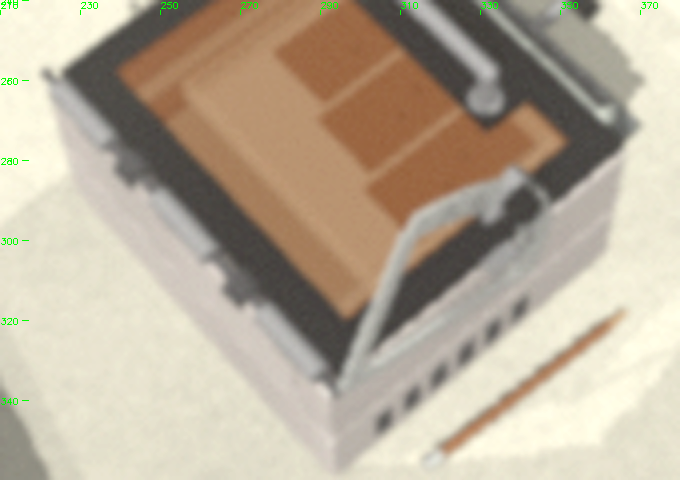

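Pixels read from the crops:

| Feature | Top camera | Scene camera |
|---|---|---|
| Shield corners | (230,166), (345.5,143), (366,242.3), (249.5,266.7) | (225.5,258), (295,208.7), (293,336), (366,275) |
| Door T-bar | (316.2,294) | (353,238) |
| Clamp screw | (219,213.7) | (340,291) |

I'll fit the box pose to these.

```bash
cat > h.py <<'E'
import numpy as np, cv2
from scipy.spatial.transform import Rotation as R
from scipy.optimize import least_squares
def cam(c): 
    return dict(f=240/np.tan(np.radians(c["fov_y"]/2)),cx=c["cx"],cy=c["cy"],o=np.array(c["origin"]),R=R.from_rotvec(c["orientation"]).as_matrix())
CS=cam(dict(fov_y=48.547583721963406,cx=314.80371848823575,cy=243.38607891040687,origin=[0.92363061,0.5911577,1.24042559],orientation=[-0.73426328,-2.78966879,0.79180675]))
CT=cam(dict(fov_y=49.30277310536468,cx=323.19801183889115,cy=247.24610752747907,origin=[0.5052851,0.00553502,1.25898065],orientation=[-2.20136993,2.2066351,-0.07302558]))
def proj(c,P):
    q=(np.atleast_2d(P)-c["o"])@c["R"]; return np.c_[c["cx"]+c["f"]*q[:,0]/q[:,2],c["cy"]+c["f"]*q[:,1]/q[:,2]]
def ontoz(c,uv,z):
    d=c["R"]@np.array([(uv[0]-c["cx"])/c["f"],(uv[1]-c["cy"])/c["f"],1]); return c["o"]+d*(z-c["o"][2])/d[2]
def B(p,P):  # box->world
    c,s=np.cos(p[2]),np.sin(p[2]); P=np.atleast_2d(P); return np.c_[p[0]+c*P[:,0]-s*P[:,1],p[1]+s*P[:,0]+c*P[:,1],P[:,2]]
def doorp(a,along,out):  # box frame, y=0; out=from inner face (-x when shut)
    return np.array([-.112-along*np.sin(a)-out*np.cos(a),0,.07+along*np.cos(a)-out*np.sin(a)])
def shp(a,ahead,up,y=0):
    return np.array([.110-ahead*np.cos(a)+up*-np.sin(a)*-1,y,.147+ahead*np.sin(a)+up*np.cos(a)])
E
python3 - <<'E'
from h import *
C=np.array([[.110,.128,.152],[.110,-.128,.152],[-.110,-.128,.152],[-.110,.128,.152]])
ut=np.array([[230,166.2],[345.5,143],[366,242.3],[249.5,266.7]])
us=np.array([[293,336],[225.5,258],[295,208.7],[366,275]])
def res(v):
    P=B(v,C); return np.r_[(proj(CT,P)-ut).ravel(),(proj(CS,P)-us).ravel()]
s=least_squares(res,[.6,.03,.2]); p=s.x; print(p,np.degrees(p[2])); print(s.fun.reshape(-1,2).round(1))
def rd(a):
    P=B(p,doorp(a[0],.078,.030)); return np.r_[(proj(CT,P)-[316.2,294]).ravel(),(proj(CS,P)-[353,238]).ravel()]
s=least_squares(rd,[1.]); print("door",s.x,s.fun,B(p,doorp(s.x[0],.078,.03)))
print("bar",proj(CT,B(p,shp(0,.175,.041))), B(p,shp(0,.175,.041)))
for i in np.arange(.40,.82,.04):
    t=B(p,np.vstack([shp(i,.140,0,.136),shp(i,.140,0,.150),shp(i,.127,0,.136)])); print(round(i,2),proj(CT,t).round(1).tolist(),proj(CS,t).round(1).tolist())
E
```

```text
[0.65249183 0.04172665 0.20133189] 11.535467619450403
[[-1.7 -0.4]
 [ 0.3 -0.8]
 [ 1.   0.3]
 [-1.   0.3]
 [ 0.7 -1.6]
 [-1.5 -0.5]
 [ 0.2 -0.7]
 [ 0.3  1. ]]
door [1.13255949] [-0.18430074 -0.96721758 -0.17069606  0.07110817] [[0.46107847 0.00265975 0.07593376]]
bar [[303.31836385 232.69314411]] [[0.58880476 0.02872831 0.188     ]]
0.4 [[232.7, 223.4], [225.9, 224.8], [232.0, 217.9]] [[340.9, 291.8], [345.3, 296.2], [336.7, 296.1]]
0.44 [[232.1, 222.1], [225.3, 223.5], [231.4, 216.7]] [[340.2, 291.3], [344.6, 295.7], [336.1, 295.7]]
0.48 [[231.5, 220.6], [224.6, 222.0], [230.8, 215.4]] [[339.5, 291.0], [343.9, 295.4], [335.4, 295.4]]
0.52 [[230.8, 219.1], [223.9, 220.5], [230.3, 213.9]] [[338.7, 290.7], [343.1, 295.1], [334.7, 295.1]]
0.56 [[230.2, 217.4], [223.2, 218.8], [229.6, 212.4]] [[337.8, 290.4], [342.3, 294.9], [333.9, 294.9]]
0.6 [[229.5, 215.7], [222.5, 217.1], [229.0, 210.8]] [[336.9, 290.3], [341.3, 294.8], [333.0, 294.8]]
0.64 [[228.8, 213.8], [221.8, 215.2], [228.4, 209.1]] [[335.8, 290.2], [340.3, 294.7], [332.0, 294.8]]
0.68 [[228.1, 211.8], [221.0, 213.2], [227.8, 207.3]] [[334.7, 290.2], [339.2, 294.7], [331.0, 294.8]]
0.72 [[227.3, 209.8], [220.3, 211.2], [227.1, 205.5]] [[333.5, 290.3], [338.0, 294.8], [329.9, 294.9]]
0.76 [[226.6, 207.6], [219.5, 209.1], [226.4, 203.5]] [[332.3, 290.5], [336.8, 295.0], [328.8, 295.0]]
0.8 [[225.9, 205.4], [218.8, 206.8], [225.8, 201.5]] [[331.0, 290.7], [335.5, 295.3], [327.6, 295.3]]
```

```bash
cat >> h.py <<'E'
p=np.array([0.65249183,0.04172665,0.20133189])
bx=np.array([np.cos(p[2]),np.sin(p[2]),0]); by=np.array([-np.sin(p[2]),np.cos(p[2]),0])
def state():
    from station import telemetry
    return telemetry.get_state()
def tool(tilt,flip=1,jaw='y'):
    # y axis: forward-down, tilt from vertical; jaw along box y or in-plane
    y=bx*np.sin(tilt)+np.array([0,0,-np.cos(tilt)])
    x=flip*by if jaw=='y' else flip*np.cross(y,by)
    return np.c_[x,y,np.cross(x,y)]
def turn(Rt):
    Rc=R.from_rotvec(state()["ee_rot"]).as_matrix(); return np.degrees(R.from_matrix(Rt@Rc.T).as_rotvec()).round(1)
def grasp():
    s=state(); return s["eef_pos"]+R.from_rotvec(s["ee_rot"]).as_matrix()[:,1]*-.0188
E
python3 - <<'E'
from h import *
s=state(); Rc=R.from_rotvec(s["ee_rot"]).as_matrix(); print(Rc.round(3))
print("cam in tool", Rc.T@(np.array([0.08344565,0.52202614,0.38409441])-s["eef_pos"]))
print((Rc.T@R.from_rotvec([2.34193702,1.73487724,0.23323033]).as_matrix()).round(2))
for f in(1,-1):
  for t in (0,20,30): print(f,t,turn(tool(np.radians(t),f)), 'plane',turn(tool(np.radians(t),f,'x')))
E
```

```text
[[ 0.291 -0.    -0.957]
 [ 0.957 -0.001  0.291]
 [-0.001 -1.     0.   ]]
cam in tool [-0.00120139 -0.15787045  0.0722829 ]
[[ 1.    0.   -0.  ]
 [ 0.   -0.27  0.96]
 [-0.   -0.96 -0.27]]
1 0 [ 0.1 -0.  28.5] plane [  0.   -0.1 -61.5]
1 20 [ -0.9 -20.2  28.2] plane [ 14.2 -15.6 -60.9]
1 30 [ -1.4 -30.3  27.8] plane [ 21.2 -23.3 -60. ]
-1 0 [-0.000e+00 -1.000e-01 -1.515e+02] plane [1.000e-01 0.000e+00 1.185e+02]
-1 20 [  27.2   -1.4 -149.5] plane [-17.7 -16.1 117.1]
-1 30 [  40.6   -2.  -147. ] plane [-26.5 -24.2 115.3]
```

The box fits at (0.652, 0.042) with yaw 11.5°, with residuals under 2 px. The door is at about 1.13 rad, and the index is roughly 0.65. Next I'll move to above the door pull with the fingers shut.

step_arm --plan '[{"delta_pos":[2,-3.3,0],"turn":[-0.1,-2,2.8],"fingers":0},{"delta_pos":[2,-3.3,0],"turn":[-0.1,-2,2.8],"fingers":0},{"delta_pos":[2,-3.3,0],"turn":[-0.1,-2,2.8],"fingers":0},{"delta_pos":[2,-3.3,0],"turn":[-0.1,-2,2.8],"fingers":0},{"delta_pos":[2,-3.3,0],"turn":[-0.1,-2,2.8],"fingers":0},{"delta_pos":[2,-3.3,0],"turn":[-0.1,-2,2.8],"fingers":0},{"delta_pos":[2,-3.3,0],"turn":[-0.1,-2,2.8],"fingers":0},{"delta_pos":[2,-3.3,0],"turn":[-0.1,-2,2.8],"fingers":0},{"delta_pos":[2,-3.3,0],"turn":[-0.1,-2,2.8],"fingers":0},{"delta_pos":[2,-3.3,0],"turn":[-0.1,-2,2.8],"fingers":0}]'

```text
time: 0.98
eef_pos: [0.3488, 0.1733, 0.2232]
ee_rot: [-1.331, -1.642, 1.161]
ft_force: [1.4, 0.5, -0.6]
finger_gap: 0.0299
```

```bash
python3 - <<'E'
from h import *
s=state(); print(s["time"],s["eef_pos"],s["qpos"].round(2),turn(tool(np.radians(20))),s["ft_force"])
E
```

```text
0.9833 [0.34881127 0.17328097 0.22315174] [ 0.29 -0.09  2.11 -0.05  0.78 -1.46] [ 0.6  0.  -0.8] [ 1.41302966  0.51926389 -0.6411988 ]
```

step_arm --plan '[{"delta_pos":[2,-3,-1],"fingers":0},{"delta_pos":[2,-3,-1],"fingers":0},{"delta_pos":[2,-3,-1],"fingers":0},{"delta_pos":[2,-3,-1],"fingers":0},{"delta_pos":[2,-3,-1],"fingers":0},{"delta_pos":[1,-1.5,-1],"fingers":0},{"delta_pos":[0,0,0],"fingers":0}]'

```text
validation failed for argument at $.pl...
```

```bash
python3 - <<'E'
from h import *
from station import capture
s=state(); print(s["time"],s["eef_pos"],s["qpos"].round(2),turn(tool(np.radians(20))),s["ft_force"])
cv2.imwrite("pics/w1.png",cv2.convertScaleAbs(capture("wrist")["color"],alpha=1.5,beta=15))
E
```

```text
0.9833 [0.34881127 0.17328097 0.22315174] [ 0.29 -0.09  2.11 -0.05  0.78 -1.46] [ 0.6  0.  -0.8] [ 1.41302966  0.51926389 -0.6411988 ]
```

View pics/w1.png

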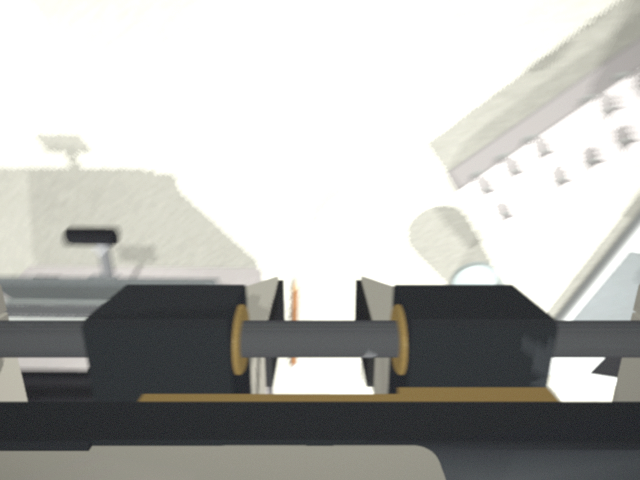

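The plan was rejected, probably because every row needs a `turn`. The wrist view shows the door's T-bar at (92,236) and the pencil at (293,325), and the way is clear.

step_arm --plan '[{"delta_pos":[2,-3,-1],"turn":[0,0,0],"fingers":0},{"delta_pos":[2,-3,-1],"turn":[0,0,0],"fingers":0},{"delta_pos":[2,-3,-1],"turn":[0,0,0],"fingers":0},{"delta_pos":[2,-3,-1],"turn":[0,0,0],"fingers":0},{"delta_pos":[2,-3,-1],"turn":[0,0,0],"fingers":0},{"delta_pos":[1,-1.5,-1],"turn":[0.6,0,-0.8],"fingers":0},{"delta_pos":[0,0,0],"turn":[0,0,0],"fingers":0}]'

```text
time: 1.62
eef_pos: [0.4637, -0.0029, 0.163]
ee_rot: [-1.342, -1.644, 1.142]
ft_force: [-0.1, -0.3, -0.3]
finger_gap: 0.0003
```

```bash
python3 - <<'E'
from h import *
from station import capture
s=state(); print(s["time"],s["eef_pos"],s["qpos"].round(2),turn(tool(np.radians(20))),s["ft_force"])
cc=capture("wrist");c=cam(cc)
cv2.imwrite("pics/w2.png",cv2.convertScaleAbs(cc["color"],alpha=1.3,beta=15))
print(proj(c,B(p,np.array([doorp(1.13,.078,.03),doorp(1.13,.078,.03)+[0,.02,0],doorp(1.13,.078,.03)-[0,.02,0]]))))
E
```

```text
1.6167 [ 0.46369593 -0.00290873  0.16300605] [-0.29  0.14  2.07  0.28  0.63 -2.26] [ 0.1  0.7 -0.2] [-0.08889031 -0.34344054 -0.26060423]
[[331.2874696  197.40195525]
 [364.25331491 197.57672562]
 [298.33430586 197.22725211]]
```

View pics/w2.png

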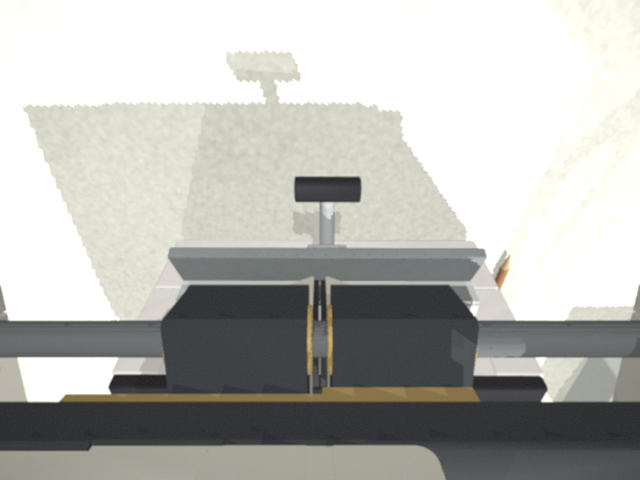

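The bar is at (327,189), against a predicted (331,197). That puts it about 4 mm nearer the robot and 2 mm to the right. I'll correct for this and press down on the pull.

step_arm --plan '[{"delta_pos":[-0.3,0.2,-2.5],"turn":[0,0.7,-0.2],"fingers":0},{"delta_pos":[-0.3,0.2,-2.5],"turn":[0,0,0],"fingers":0},{"delta_pos":[0,0,-1.5],"turn":[0,0,0],"fingers":0},{"delta_pos":[0,0,-1],"turn":[0,0,0],"fingers":0},{"delta_pos":[0,0,-1],"turn":[0,0,0],"fingers":0},{"delta_pos":[0,0,-1],"turn":[0,0,0],"fingers":0}]'

```text
time: 2.17
eef_pos: [0.4553, 0.0081, 0.0701]
ee_rot: [-1.335, -1.641, 1.148]
ft_force: [0.3, -0.9, 1.6]
finger_gap: 0.0004
```

step_arm --plan '[{"delta_pos":[0.1,-0.3,-0.8],"turn":[0,0,0],"fingers":0},{"delta_pos":[0.1,-0.2,-0.8],"turn":[0,0,0],"fingers":0},{"delta_pos":[0,0,-0.5],"turn":[0,0,0],"fingers":0},{"delta_pos":[0,0,-0.4],"turn":[0,0,0],"fingers":0}]'

```text
time: 2.5
eef_pos: [0.4566, 0.0075, 0.0507]
ee_rot: [-1.33, -1.651, 1.151]
ft_force: [-31.2, -16.2, 51.0]
finger_gap: 0.0002
```

The force jumped to 51 N at z=0.051, so that is the end stop. I'll back off and check.

step_arm --plan '[{"delta_pos":[-0.3,0,1],"turn":[0,0,0],"fingers":0},{"delta_pos":[-0.5,0,3],"turn":[0,0,0],"fingers":0},{"delta_pos":[-1.5,0,3],"turn":[0,0,0],"fingers":0},{"delta_pos":[-1.5,0,2],"turn":[0,0,0],"fingers":0},{"delta_pos":[0,0,0],"turn":[0,0,0],"fingers":0}]'

```text
time: 2.92
eef_pos: [0.4134, 0.0134, 0.1464]
ee_rot: [-1.324, -1.656, 1.158]
ft_force: [-0.7, 0.4, 0.3]
finger_gap: 0.0006
```

```bash
python3 - <<'E'
from h import *
from station import capture
s=state(); print(s["time"],s["eef_pos"],s["qpos"].round(2),turn(tool(np.radians(20))),s["ft_force"])
cc=capture("wrist");c=cam(cc)
np.save("w3.npy",np.r_[c["f"],c["cx"],c["cy"],c["o"],c["R"].ravel()])
cv2.imwrite("pics/w3.png",cv2.convertScaleAbs(cc["color"],alpha=1.3,beta=15))
D=doorp(1.5,.078,.03);H=doorp(1.5,.046,.0)
print(proj(c,B(p,np.array([D,D+[0,.02,0],D-[0,.02,0],H+[0,.103,0],H-[0,.103,0],[-.14,.093,.112],[-.14,-.093,.112]]))))
cv2.imwrite("pics/t3.png",cv2.convertScaleAbs(cv2.resize(capture("top")["color"][210:330,220:390],None,fx=4,fy=4,interpolation=2),alpha=1.4,beta=15))
E
```

```text
2.9167 [0.41337527 0.0134295  0.14640329] [-0.28  0.08  2.2   0.31  0.57 -2.32] [ 0.2  0.3 -1.3] [-0.7300376   0.43290193  0.28892872]
[[291.16155381 248.41586609]
 [319.38836416 249.01797343]
 [262.89560633 247.81292391]
 [435.88223481 313.7858746 ]
 [142.23889333 307.97231598]
 [429.11700408 376.67979156]
 [142.37245925 371.44758331]]
```

View pics/w3.png

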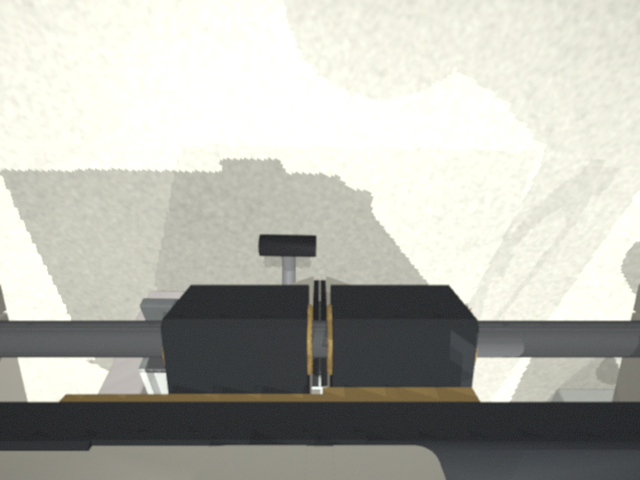

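View pics/t3.png

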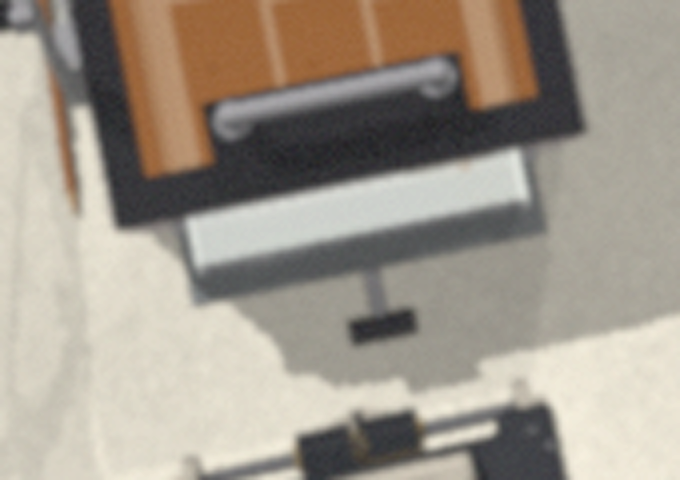

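```bash
python3 - <<'E'
from h import *
for a in (1.0,1.13,1.4,1.5): print(a,proj(CT,B(p,doorp(a,.078,.03))),[proj(CT,B(p,doorp(a,.046,o)+[0,y,0])).round(1).tolist() for o in(0,.008) for y in(.103,-.103)])
for x in(-.11,-.135,-.14,-.145): print(x,proj(CT,B(p,[[x,.093,.112],[x,-.093,.112]])).round(1))
E
```

```text
1.0 [[315.89094409 292.5504275 ]] [[[266.5, 283.0]], [[357.3, 264.2]], [[267.1, 284.9]], [[357.4, 266.2]]]
1.13 [[316.01455244 293.02959431]] [[[266.9, 284.3]], [[357.3, 265.5]], [[267.5, 285.7]], [[357.4, 267.1]]]
1.4 [[315.86869766 292.0735426 ]] [[[267.8, 285.8]], [[357.3, 267.2]], [[268.2, 286.3]], [[357.1, 267.9]]]
1.5 [[315.6829371  291.08371579]] [[[268.0, 286.0]], [[357.1, 267.5]], [[268.3, 286.2]], [[356.9, 267.8]]]
-0.11 [[266.6 264. ]
 [349.7 246.9]]
-0.135 [[268.8 275.2]
 [352.  258. ]]
-0.14 [[269.3 277.5]
 [352.5 260.2]]
-0.145 [[269.7 279.7]
 [352.9 262.5]]
```

```bash
sed -i 's/^p=np.array.*/p=np.array([0.651,0.0412,0.20133189])/' h.py; python3 - <<'E'
from h import *
print(B(p,[[-.165,0,.102],[-.150,0,.102],[-.119,0,.102]]),turn(tool(np.radians(20))),bx)
E
```

```text
[[0.48933282 0.00820421 0.102     ]
 [0.50402983 0.01120383 0.102     ]
 [0.53440367 0.01740304 0.102     ]] [ 0.1  0.3 -1.3] [0.9798011 0.1999745 0.       ]
```

step_arm --plan '[{"delta_pos":[2.5,-0.2,-1.5],"turn":[0,0.3,-1.3],"fingers":0},{"delta_pos":[2.5,-0.2,-1.5],"turn":[0,0,0],"fingers":0},{"delta_pos":[2.5,-0.1,-1.5],"turn":[0,0,0],"fingers":0},{"delta_pos":[1,0.2,0],"turn":[0,0,0],"fingers":0},{"delta_pos":[1,0.2,0],"turn":[0,0,0],"fingers":0}]'

```text
time: 3.43
eef_pos: [0.5109, 0.0161, 0.0925]
ee_rot: [-1.329, -1.631, 1.149]
ft_force: [-2.5, -0.6, 1.1]
finger_gap: 0.0006
```

Contact with the tray at about -3 N. I'll push on while raising the tip a little.

step_arm --plan '[{"delta_pos":[0.6,0.1,0.5],"turn":[0,0,0],"fingers":0},{"delta_pos":[0.6,0.1,0.5],"turn":[0,0,0],"fingers":0},{"delta_pos":[0.5,0.1,0],"turn":[0,0,0],"fingers":0}]'

```text
time: 3.68
eef_pos: [0.527, 0.0216, 0.0975]
ee_rot: [-1.317, -1.626, 1.154]
ft_force: [-2.1, -1.1, 0.9]
finger_gap: 0.0003
```

step_arm --plan '[{"delta_pos":[0.4,0,0.1],"turn":[0,0,0],"fingers":0},{"delta_pos":[0.3,0,0],"turn":[0,0,0],"fingers":0},{"delta_pos":[0.2,0,0],"turn":[0,0,0],"fingers":0}]'

```text
time: 3.93
eef_pos: [0.533, 0.0228, 0.0974]
ee_rot: [-1.308, -1.623, 1.159]
ft_force: [-16.0, -7.2, 11.7]
finger_gap: 0.0005
```

step_arm --plan '[{"delta_pos":[0.2,0,0],"turn":[0,0,0],"fingers":0},{"delta_pos":[0.2,0,0],"turn":[0,0,0],"fingers":0}]'

```text
time: 4.1
eef_pos: [0.5327, 0.0229, 0.097]
ee_rot: [-1.301, -1.619, 1.163]
ft_force: [-11.4, -3.4, 7.8]
finger_gap: 0.0002
```

Hard stop reached, with no further travel. I'll retreat, open the fingers and look.

step_arm --plan '[{"delta_pos":[-2,-0.4,0.5],"turn":[0,0,0],"fingers":0},{"delta_pos":[-3,-0.5,1],"turn":[0,0,0],"fingers":0.3},{"delta_pos":[-3,-0.5,1],"turn":[0,0,0],"fingers":1},{"delta_pos":[-3,-0.5,1],"turn":[0,0,0],"fingers":1},{"delta_pos":[-1,0,1],"turn":[0,0,0],"fingers":1},{"delta_pos":[0,0,0],"turn":[0,0,0],"fingers":1}]'

```text
time: 4.6
eef_pos: [0.41, 0.0029, 0.1452]
ee_rot: [-1.309, -1.623, 1.16]
ft_force: [0.6, -0.2, 0.5]
finger_gap: 0.0292
```

```bash
python3 - <<'E'
from h import *
from station import capture
s=state(); print(s["time"],s["eef_pos"],grasp(),s["qpos"].round(2),turn(tool(np.radians(20))),s["finger_gap"])
cc=capture("wrist");c=cam(cc)
cv2.imwrite("pics/w4.png",cv2.convertScaleAbs(cc["color"],alpha=1.3,beta=15))
D=doorp(1.5,.078,.03)
print(B(p,D),proj(c,B(p,np.array([D,D+[0,.02,0],D-[0,.02,0],[-.11,0,.112]]))))
cv2.imwrite("pics/t4.png",cv2.convertScaleAbs(cv2.resize(capture("top")["color"][210:330,220:390],None,fx=4,fy=4,interpolation=2),alpha=1.4,beta=15))
E
```

```text
4.6 [0.4100166  0.00293286 0.14521155] [0.4041603  0.00158603 0.1630253 ] [-0.31  0.08  2.19  0.29  0.61 -2.31] [-0.  -1.4 -0.5] 0.0292017059483252
[[0.46294998 0.00281955 0.04559265]] [[304.16852192 258.66209074]
 [332.22214118 258.76806678]
 [276.07979236 258.55598206]
 [303.13769809 411.65759511]]
```

View pics/w4.png

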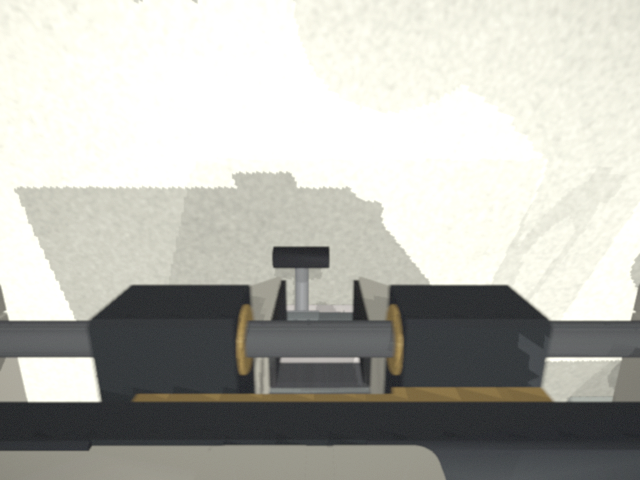

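View pics/t4.png

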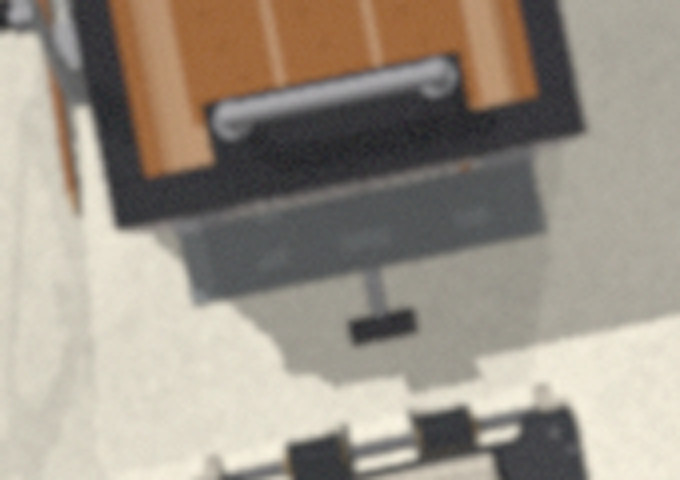

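The tray is home: the top view shows only the grey door in front of the shield. The door is level, with the bar at (301,257), within 3 px of the prediction. I'll grip the bar by its ends.

step_arm --plan '[{"delta_pos":[2,0,-1],"turn":[0,-1.4,-0.5],"fingers":1},{"delta_pos":[2,0,-1],"turn":[0,0,0],"fingers":1},{"delta_pos":[1.8,0,-1],"turn":[0,0,0],"fingers":1},{"delta_pos":[0,0,-2],"turn":[0,0,0],"fingers":1},{"delta_pos":[0,0,0],"turn":[0,0,0],"fingers":1}]'

```text
time: 5.12
eef_pos: [0.4788, 0.0021, 0.0922]
ee_rot: [-1.343, -1.638, 1.141]
ft_force: [-1.8, 0.0, -1.5]
finger_gap: 0.0703
```

```bash
python3 - <<'E'
from h import *
s=state(); print(s["time"],s["eef_pos"],grasp(),turn(tool(np.radians(20))),s["finger_gap"],s["ft_force"])
E
```

```text
5.1167 [0.47883052 0.00208461 0.09217528] [0.47236671 0.00084868 0.10978583] [0.1 0.5 0.1] 0.07030479582909863 [-1.7991809   0.00777845 -1.47223275]
```

step_arm --plan '[{"delta_pos":[-1,0,0],"turn":[0,0,0],"fingers":1},{"delta_pos":[0,0,-1.5],"turn":[0,0,0],"fingers":1},{"delta_pos":[0,0,-2],"turn":[0,0,0],"fingers":1},{"delta_pos":[0,0,-1.5],"turn":[0,0,0],"fingers":1},{"delta_pos":[0,0,-0.8],"turn":[0,0,0],"fingers":1},{"delta_pos":[0,0,0],"turn":[0,0,0],"fingers":1}]'

```text
time: 5.62
eef_pos: [0.4709, 0.0008, 0.0408]
ee_rot: [-1.328, -1.639, 1.141]
ft_force: [-0.0, -0.5, 0.3]
finger_gap: 0.0916
```

```bash
python3 - <<'E'
from h import *
s=state(); print(s["time"],s["eef_pos"],grasp(),turn(tool(np.radians(20))),s["finger_gap"],s["ft_force"])
E
```

```text
5.6167 [0.47092194 0.00077024 0.04075991] [ 0.46462198 -0.00063349  0.05841721] [-0.3  0.  -0.3] 0.09156032944770287 [-0.00633152 -0.46882623  0.32335841]
```

step_arm --plan '[{"delta_pos":[-0.3,0.1,-1.2],"turn":[0,0,0],"fingers":1},{"delta_pos":[0,0,0],"turn":[0,0,0],"fingers":0.3},{"delta_pos":[0,0,0],"turn":[0,0,0],"fingers":0.2},{"delta_pos":[0,0,0],"turn":[0,0,0],"fingers":0.2},{"delta_pos":[0,0,0],"turn":[0,0,0],"fingers":0.2},{"delta_pos":[0,0,0],"turn":[0,0,0],"fingers":0.2},{"delta_pos":[0,0,0],"turn":[0,0,0],"fingers":0.2},{"delta_pos":[0,0,0],"turn":[0,0,0],"fingers":0.2}]'

```text
time: 6.28
eef_pos: [0.4723, -0.001, 0.0399]
ee_rot: [-1.327, -1.643, 1.139]
ft_force: [-0.4, -0.4, -0.8]
finger_gap: 0.0497
```

```bash
python3 - <<'E'
from h import *
s=state(); print(s["time"],s["eef_pos"],grasp(),turn(tool(np.radians(20))),s["finger_gap"],s["ft_force"])
g0=grasp()
for a in np.arange(1.5,-.01,-.15): 
    q=B(p,doorp(a,.078,.03))[0]; print(round(a,2),q.round(4))
E
```

```text
6.2833 [ 0.47226076 -0.00101168  0.03985074] [ 0.46592287 -0.00247062  0.05748998] [-0.4  0.2 -0.4] 0.04965388874078721 [-0.43744618 -0.43880462 -0.83623704]
1.5 [0.4629 0.0028 0.0456]
1.35 [0.4603 0.0023 0.0578]
1.2 [0.4594 0.0021 0.0703]
1.05 [0.4603 0.0023 0.0828]
0.9 [0.4631 0.0029 0.095 ]
0.75 [0.4677 0.0038 0.1066]
0.6 [0.4738 0.005  0.1174]
0.45 [0.4816 0.0066 0.1272]
0.3 [0.4906 0.0085 0.1357]
0.15 [0.5008 0.0105 0.1426]
0.0 [0.5119 0.0128 0.148 ]
```

The single step down was lost to lag. I'll go down another 11 mm with the fingers slightly open, then grip.

step_arm --plan '[{"delta_pos":[-0.3,0.3,-0.6],"turn":[0,0,0],"fingers":0.65},{"delta_pos":[-0.2,0.2,-0.6],"turn":[0,0,0],"fingers":0.65},{"delta_pos":[0,0,-0.4],"turn":[0,0,0],"fingers":0.65},{"delta_pos":[0,0,0],"turn":[0,0,0],"fingers":0.65}]'

```text
time: 6.62
eef_pos: [0.4699, 0.0016, 0.0317]
ee_rot: [-1.31, -1.643, 1.138]
ft_force: [0.1, 0.3, 1.1]
finger_gap: 0.0595
```

```bash
python3 - <<'E'
from h import *
s=state(); print(s["time"],s["eef_pos"],grasp(),turn(tool(np.radians(20))),s["finger_gap"],s["ft_force"])
E
```

```text
6.6167 [0.46986425 0.00161659 0.03165156] [ 4.63725476e-01 -3.30443846e-05  4.93443328e-02] [-1.  -0.5 -0.6] 0.059455216443047756 [0.09906347 0.26344331 1.1008274 ]
```

step_arm --plan '[{"delta_pos":[-0.1,0,-0.3],"turn":[-1,-0.5,-0.6],"fingers":0.2},{"delta_pos":[0,0,-0.2],"turn":[0,0,0],"fingers":0.2},{"delta_pos":[0,0,0],"turn":[0,0,0],"fingers":0.2},{"delta_pos":[0,0,0],"turn":[0,0,0],"fingers":0.2},{"delta_pos":[0,0,0],"turn":[0,0,0],"fingers":0.2},{"delta_pos":[0,0,0],"turn":[0,0,0],"fingers":0.2}]'

```text
time: 7.12
eef_pos: [0.4703, 0.0032, 0.0332]
ee_rot: [-1.309, -1.633, 1.139]
ft_force: [-3.3, -3.2, 6.3]
finger_gap: 0.0396
```

```bash
python3 - <<'E'
from h import *
s=state(); print(s["time"],s["eef_pos"],grasp(),turn(tool(np.radians(20))),s["finger_gap"],s["ft_force"])
E
```

```text
7.1167 [0.47027862 0.00320641 0.03321368] [0.46424491 0.00160867 0.05094731] [-0.9 -0.8 -0.3] 0.03956520648768281 [-3.33386937 -3.18219564  6.2721245 ]
```

The bar is gripped, with a gap of 39.6 mm. I'll swing the door up along its arc.

step_arm --plan '[{"delta_pos":[-0.3,0,1.2],"turn":[0,0,0],"fingers":0.2},{"delta_pos":[-0.1,0,1.2],"turn":[0,0,0],"fingers":0.2},{"delta_pos":[0.1,0,1.2],"turn":[0,0,0],"fingers":0.2},{"delta_pos":[0.2,0,1.2],"turn":[0,0,0],"fingers":0.2}]'

```text
time: 7.45
eef_pos: [0.4685, 0.0027, 0.0792]
ee_rot: [-1.305, -1.629, 1.139]
ft_force: [10.3, 10.8, -9.2]
finger_gap: 0.0403
```

```bash
cat > st.py <<'E'
from h import *
s=state(); print(round(s["time"],2),s["eef_pos"].round(4),grasp().round(4),turn(tool(np.radians(20))),s["finger_gap"].round(4),s["ft_force"].round(1))
E
python3 st.py
```

```text
Traceback (most recent call last):
  File "st.py", line 2, in <module>
    s=state(); print(round(s["time"],2),s["eef_pos"].round(4),grasp().round(4),turn(tool(np.radians(20))),s["finger_gap"].round(4),s["ft_force"].round(1))
                                                                                                          ^^^^^^^^^^^^^^^^^^^^^
AttributeError: 'float' object has no attribute 'round'
```

step_arm --plan '[{"delta_pos":[0.4,0.1,1.2],"turn":[0,0,0],"fingers":0.2},{"delta_pos":[0.6,0.1,1.1],"turn":[0,0,0],"fingers":0.2},{"delta_pos":[0.8,0.1,0.9],"turn":[0,0,0],"fingers":0.2}]'

```text
time: 7.7
eef_pos: [0.4835, 0.006, 0.1101]
ee_rot: [-1.297, -1.626, 1.143]
ft_force: [-5.2, -1.6, -2.4]
finger_gap: 0.0396
```

```bash
sed -i 's/s\["finger_gap"\].round(4)/round(s["finger_gap"],4)/' st.py
python3 st.py
```

```text
7.7 [0.4835 0.006  0.1101] [0.4777 0.0043 0.1279] [-1.  -1.6 -0.3] 0.0396 [-5.2 -1.6 -2.4]
```

step_arm --plan '[{"delta_pos":[0.8,0.2,0.9],"turn":[0,0,0],"fingers":0.2},{"delta_pos":[0.9,0.2,0.7],"turn":[0,0,0],"fingers":0.2},{"delta_pos":[1,0.2,0.6],"turn":[0,0,0],"fingers":0.2},{"delta_pos":[0.8,0.2,0.3],"turn":[0,0,0],"fingers":0.2}]'

```text
time: 8.03
eef_pos: [0.5143, 0.0125, 0.1337]
ee_rot: [-1.287, -1.62, 1.153]
ft_force: [-10.9, -7.7, 15.7]
finger_gap: 0.0397
```

```bash
python3 st.py
```

```text
8.03 [0.5143 0.0125 0.1337] [0.5087 0.0109 0.1516] [-1.  -2.2 -0.6] 0.0397 [-10.9  -7.7  15.7]
```

step_arm --plan '[{"delta_pos":[0.4,0.1,0.1],"turn":[0,0,0],"fingers":0.2},{"delta_pos":[0.4,0.1,0],"turn":[0,0,0],"fingers":0.2},{"delta_pos":[0.3,0.1,0],"turn":[0,0,0],"fingers":0.2}]'

```text
time: 8.28
eef_pos: [0.5227, 0.0144, 0.1364]
ee_rot: [-1.28, -1.62, 1.16]
ft_force: [-29.6, -17.1, 23.7]
finger_gap: 0.0394
```

```bash
python3 st.py
```

```text
8.28 [0.5227 0.0144 0.1364] [0.5172 0.0127 0.1544] [-0.9 -2.5 -0.9] 0.0394 [-29.6 -17.1  23.7]
```

The resistance is firm at the expected shut position. I'll release and back off along the tool axis.

step_arm --plan '[{"delta_pos":[0,0,0],"turn":[0,0,0],"fingers":0.6},{"delta_pos":[0,0,0],"turn":[0,0,0],"fingers":0.7},{"delta_pos":[0,0,0],"turn":[0,0,0],"fingers":0.7},{"delta_pos":[0,0,0],"turn":[0,0,0],"fingers":0.7},{"delta_pos":[-0.5,-0.1,1.5],"turn":[0,0,0],"fingers":0.7},{"delta_pos":[-1,-0.2,3],"turn":[0,0,0],"fingers":0.7},{"delta_pos":[-1,-0.2,3],"turn":[0,0,0],"fingers":0.7},{"delta_pos":[-1,-0.2,2],"turn":[0,0,0],"fingers":0.7},{"delta_pos":[0,0,0],"turn":[0,0,0],"fingers":0.7}]'

```text
time: 9.03
eef_pos: [0.4841, 0.0082, 0.2311]
ee_rot: [-1.269, -1.619, 1.161]
ft_force: [1.0, -0.3, 0.0]
finger_gap: 0.0646
```

```bash
cat > look.py <<'E'
import sys
from h import *
from station import capture
n=sys.argv[1]
x,y,w,h=map(int,sys.argv[2:6]) if len(sys.argv)>2 else (220,190,170,140)
cc=capture("wrist");c=cam(cc)
np.save("w.npy",np.r_[c["f"],c["cx"],c["cy"],c["o"],c["R"].ravel()])
cv2.imwrite(f"pics/w{n}.png",cv2.convertScaleAbs(cc["color"],alpha=1.3,beta=15))
cv2.imwrite(f"pics/t{n}.png",cv2.convertScaleAbs(cv2.resize(capture("top")["color"][y:y+h,x:x+w],None,fx=4,fy=4,interpolation=2),alpha=1.4,beta=15))
for nm,q in dict(bar0=B(p,doorp(0,.078,.03)),barrod=B(p,shp(0,.175,.041)),barL=B(p,shp(0,.175,.041,.055)),barR=B(p,shp(0,.175,.041,-.055))).items(): print(nm,q.round(4),proj(CT,q).round(1),proj(c,q).round(1))
E
python3 st.py; python3 look.py 5
```

```text
9.03 [0.4841 0.0082 0.2311] [0.4788 0.0064 0.249 ] [-1.1 -3.  -1.1] 0.0646 [ 1.  -0.3  0. ]
bar0 [[0.5119 0.0128 0.148 ]] [[311.3 270.3]] [[314.5 247.9]]
barrod [[0.5873 0.0282 0.188 ]] [[303.6 233.4]] [[314.4 377.3]]
barL [[0.5763 0.0821 0.188 ]] [[277.3 238.8]] [[396.3 376.2]]
barR [[ 0.5983 -0.0257  0.188 ]] [[329.8 228. ]] [[231.3 378.3]]
```

View pics/w5.png

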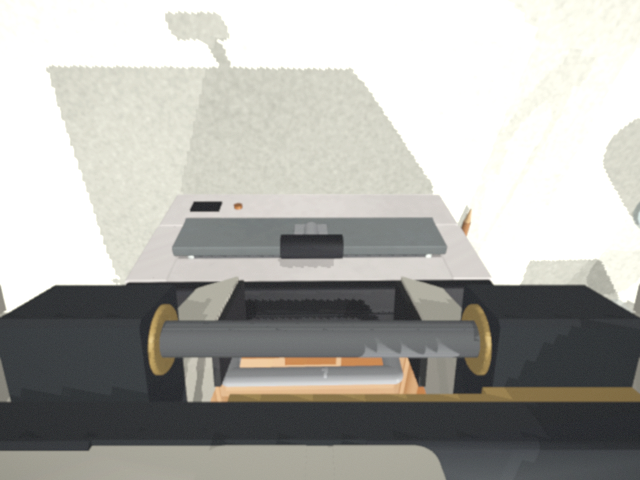

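View pics/t5.png

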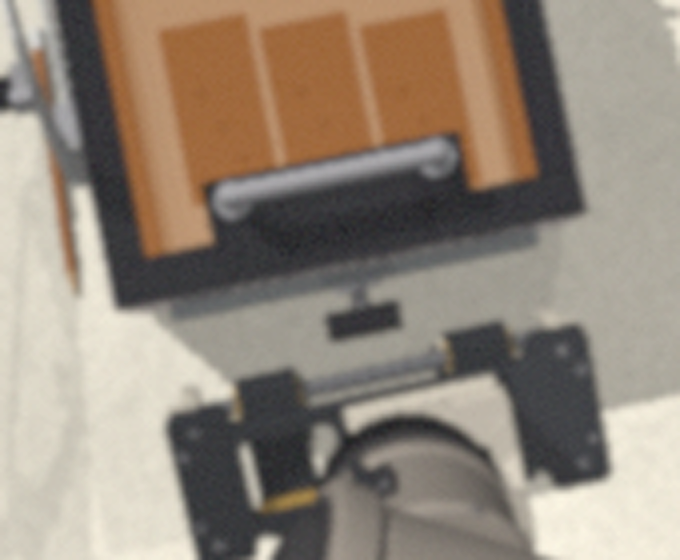

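```bash
python3 - <<'E'
from h import *
w=np.load("w.npy");c=dict(f=w[0],cx=w[1],cy=w[2],o=w[3:6],R=w[6:].reshape(3,3))
for a in(0,.03,.06,.1):
    print(a,[proj(c,B(p,doorp(a,al,o)+[0,y,0])).round(1).tolist() for al,o in((.078,.03),(.046,0),(.046,.008),(0,.008)) for y in(.09,-.09)])
im=cv2.imread("pics/w5.png")[180:290,130:500]; cv2.imwrite("pics/w5c.png",cv2.resize(im,None,fx=2.1,fy=2.1,interpolation=2))
E
```

```text
0 [[[452.2, 247.7]], [[173.6, 248.2]], [[431.3, 256.6]], [[192.8, 257.2]], [[433.1, 247.9]], [[191.1, 248.4]], [[418.5, 217.4]], [[204.4, 217.2]]]
0.03 [[[452.4, 243.9]], [[173.3, 244.3]], [[431.6, 255.1]], [[192.5, 255.7]], [[433.4, 246.2]], [[190.9, 246.6]], [[418.4, 217.3]], [[204.5, 217.1]]]
0.06 [[[452.6, 240.1]], [[173.1, 240.4]], [[431.9, 253.6]], [[192.2, 254.1]], [[433.6, 244.5]], [[190.7, 244.8]], [[418.4, 217.2]], [[204.5, 217.0]]]
0.1 [[[452.9, 235.0]], [[172.9, 235.2]], [[432.3, 251.5]], [[191.9, 252.0]], [[433.8, 242.1]], [[190.4, 242.4]], [[418.3, 217.0]], [[204.6, 216.8]]]
```

View pics/w5c.png

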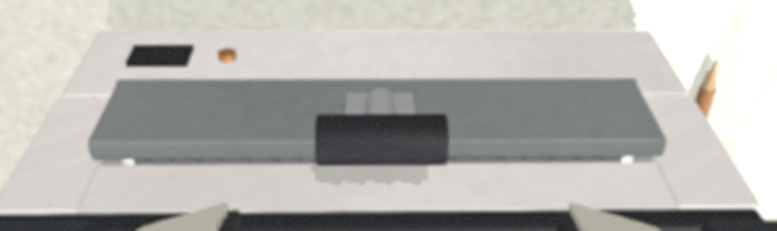

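The panel edges read within 1–2 px of shut, which could still leave about 0.02 rad open. I'll press the pull once more with shut fingers to be sure.

step_arm --plan '[{"delta_pos":[-1.5,-0.3,0],"turn":[0,-1.5,-0.5],"fingers":0},{"delta_pos":[-1,-0.2,-2],"turn":[0,-1.5,-0.5],"fingers":0},{"delta_pos":[0,0,-2.5],"turn":[0,0,0],"fingers":0},{"delta_pos":[0,0,-2.5],"turn":[0,0,0],"fingers":0},{"delta_pos":[0,0,-1.2],"turn":[0,0,0],"fingers":0},{"delta_pos":[0,0,0],"turn":[0,0,0],"fingers":0},{"delta_pos":[0,0,0],"turn":[0,0,0],"fingers":0}]'

```text
time: 9.72
eef_pos: [0.4556, 0.0045, 0.1345]
ee_rot: [-1.31, -1.634, 1.128]
ft_force: [-0.2, -0.3, 0.6]
finger_gap: 0.0221
```

```bash
python3 st.py
```

```text
9.72 [0.4556 0.0045 0.1345] [0.4495 0.0028 0.1522] [-1.3 -0.7 -0. ] 0.0221 [-0.2 -0.3  0.6]
```

step_arm --plan '[{"delta_pos":[1,0.2,0.3],"turn":[0,0,0],"fingers":0},{"delta_pos":[1,0.2,0.3],"turn":[0,0,0],"fingers":0},{"delta_pos":[1,0.2,0],"turn":[0,0,0],"fingers":0},{"delta_pos":[0.6,0.1,0],"turn":[0,0,0],"fingers":0},{"delta_pos":[0.4,0.1,0],"turn":[0,0,0],"fingers":0}]'

```text
time: 10.13
eef_pos: [0.495, 0.0135, 0.139]
ee_rot: [-1.302, -1.629, 1.132]
ft_force: [-23.5, -9.6, 7.6]
finger_gap: 0.0006
```

step_arm --plan '[{"delta_pos":[0.4,0.1,0],"turn":[0,0,0],"fingers":0},{"delta_pos":[0.4,0.1,0],"turn":[0,0,0],"fingers":0}]'

```text
time: 10.3
eef_pos: [0.4952, 0.0163, 0.1351]
ee_rot: [-1.283, -1.62, 1.144]
ft_force: [-15.0, -6.3, 4.6]
finger_gap: 0.0004
```

The door is at its hard stop and shut. Next, retreat and turn for the shield handle.

step_arm --plan '[{"delta_pos":[-2,-0.4,0.5],"turn":[0,0,0],"fingers":0},{"delta_pos":[-2,-0.4,2],"turn":[0,0,0],"fingers":0.3},{"delta_pos":[0,0,3.5],"turn":[0,0,0],"fingers":0.7},{"delta_pos":[0,0,4],"turn":[0,0,0],"fingers":0.7},{"delta_pos":[0,0,3.5],"turn":[0,0,0],"fingers":0.7}]'

```text
time: 10.72
eef_pos: [0.4464, 0.0099, 0.2653]
ee_rot: [-1.261, -1.604, 1.151]
ft_force: [1.1, 0.4, 0.2]
finger_gap: 0.0225
```

```bash
python3 st.py; cat > sh.py <<'E'
from h import *
import sys
t=np.radians(float(sys.argv[1])); T=tool(t,1,'x')
b=B(p,shp(float(sys.argv[2]),.175,.041,.022))[0]; tcp=b+.015*T[:,1]
s=state(); print("bar",b.round(4),"tcp",tcp.round(4),"delta cm",((tcp-s["eef_pos"])*100).round(2),"turn",turn(T),"q",s["qpos"].round(2))
E
python3 sh.py 10 0
```

```text
10.72 [0.4464 0.0099 0.2653] [0.4413 0.008  0.2832] [-1.7 -3.7 -0.4] 0.0225 [1.1 0.4 0.2]
bar [0.5829 0.0498 0.188 ] tcp [0.5855 0.0503 0.1732] delta cm [13.9   4.04 -9.2 ] turn [ 17.1  10.8 -87.7] q [-0.27  0.01  1.87  0.2   1.03 -2.13]
```

step_arm --plan '[{"delta_pos":[0.3,0.2,0.5],"turn":[1.3,0.8,-6.7],"fingers":0.8},{"delta_pos":[0.5,0.3,0.5],"turn":[1.3,0.8,-6.7],"fingers":0.8},{"delta_pos":[1,0.3,0.5],"turn":[1.3,0.8,-6.7],"fingers":0.8},{"delta_pos":[1,0.3,0.5],"turn":[1.3,0.8,-6.7],"fingers":0.8},{"delta_pos":[1,0.3,0],"turn":[1.3,0.8,-6.7],"fingers":0.8},{"delta_pos":[1,0.3,0],"turn":[1.3,0.8,-6.7],"fingers":0.8},{"delta_pos":[1,0.3,0],"turn":[1.3,0.8,-6.7],"fingers":0.8},{"delta_pos":[1,0.3,0],"turn":[1.3,0.8,-6.7],"fingers":0.8},{"delta_pos":[1,0.3,0],"turn":[1.3,0.8,-6.7],"fingers":0.8},{"delta_pos":[1,0.3,0],"turn":[1.3,0.8,-6.7],"fingers":0.8}]'

```text
time: 11.55
eef_pos: [0.5415, 0.0398, 0.3]
ee_rot: [-1.574, -0.576, 0.246]
ft_force: [0.4, -0.6, -0.3]
finger_gap: 0.0732
```

```bash
python3 sh.py 10 0
```

```text
bar [0.5829 0.0498 0.188 ] tcp [0.5855 0.0503 0.1732] delta cm [  4.4    1.05 -12.67] turn [  5.1   2.7 -17.9] q [-0.08  0.2   1.53  0.03  1.2  -0.61]
```

step_arm --plan '[{"delta_pos":[1,0.2,0],"turn":[1.7,0.9,-6],"fingers":0.8},{"delta_pos":[1,0.2,0],"turn":[1.7,0.9,-6],"fingers":0.8},{"delta_pos":[1,0.2,-1.5],"turn":[1.7,0.9,-6],"fingers":0.8},{"delta_pos":[0.6,0.1,-1.5],"turn":[0,0,0],"fingers":0.8},{"delta_pos":[0,0,0],"turn":[0,0,0],"fingers":0.8}]'

```text
time: 11.97
eef_pos: [0.5822, 0.0489, 0.2695]
ee_rot: [-1.541, -0.276, 0.003]
ft_force: [0.8, -0.6, -0.4]
finger_gap: 0.0733
```

```bash
python3 sh.py 10 0; python3 look.py 6; python3 - <<'E'
from h import *
w=np.load("w.npy");c=dict(f=w[0],cx=w[1],cy=w[2],o=w[3:6],R=w[6:].reshape(3,3))
for i in np.arange(.4,.8,.05): print(i,proj(c,B(p,np.vstack([shp(i,.127,0,.136),shp(i,.157,0,.136)]))).round(0).tolist())
E
```

```text
bar [0.5829 0.0498 0.188 ] tcp [0.5855 0.0503 0.1732] delta cm [ 0.33  0.14 -9.62] turn [-0.3 -0.   1.3] q [-0.07  0.32  1.45  0.05  1.2  -0.27]
bar0 [[0.5119 0.0128 0.148 ]] [[311.3 270.3]] [[185.2 266.8]]
barrod [[0.5873 0.0282 0.188 ]] [[303.6 233.4]] [[301.  277.6]]
barL [[0.5763 0.0821 0.188 ]] [[277.3 238.8]] [[297.8 192.2]]
barR [[ 0.5983 -0.0257  0.188 ]] [[329.8 228. ]] [[303.9 353.7]]
0.4 [[398.0, 44.0], [355.0, 38.0]]
0.45 [[407.0, 41.0], [365.0, 35.0]]
0.5 [[416.0, 39.0], [377.0, 32.0]]
0.55 [[426.0, 37.0], [389.0, 29.0]]
0.6 [[437.0, 35.0], [403.0, 25.0]]
0.6499999999999999 [[449.0, 32.0], [419.0, 22.0]]
0.7 [[462.0, 30.0], [435.0, 19.0]]
0.75 [[475.0, 28.0], [453.0, 15.0]]
```

View pics/w6.png

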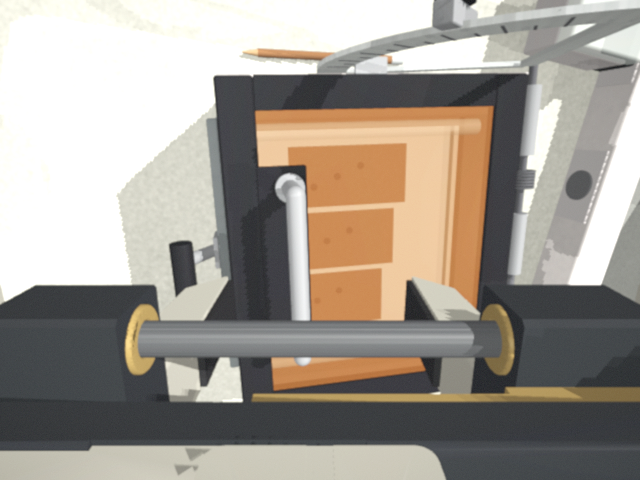

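The clamp is in view at about (455,12), and the handle bar runs from (290,187) to (303,360) as predicted. I'll enlarge the clamp.

```bash
python3 - <<'E'
import cv2
im=cv2.imread("pics/w6.png")[0:100,360:560]; cv2.imwrite("pics/w6c.png",cv2.resize(im,None,fx=4,fy=4,interpolation=2))
E
```

```text
(no output)
```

View pics/w6c.png

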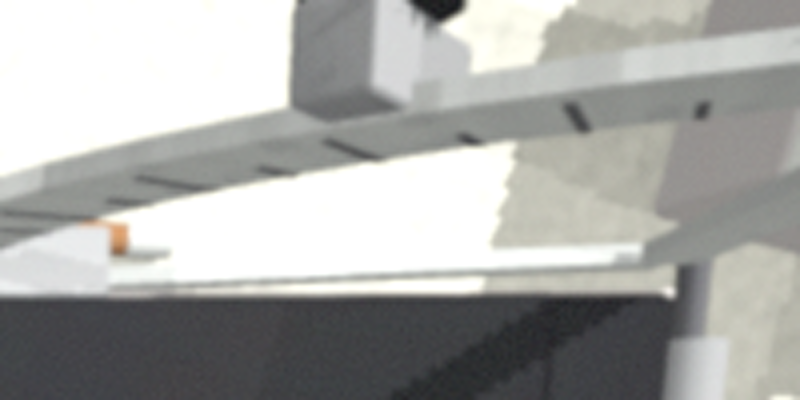

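```bash
python3 - <<'E'
from h import *
w=np.load("w.npy");c=dict(f=w[0],cx=w[1],cy=w[2],o=w[3:6],R=w[6:].reshape(3,3))
def cr(P): return ((proj(c,B(p,P))-[360,0])*4).round(0).tolist()
for d in range(20,65,5):
    a=np.radians(d); print(d,cr(np.vstack([shp(a,.130,0,.133),shp(a,.140,0,.133),shp(a,.150,0,.133)])))
for i in (.5,.55,.6,.65,.7):
    print(i,cr(np.vstack([shp(i,.157,t,y) for y in(.131,.141) for t in(-.005,.005)])),cr(np.vstack([shp(i,.151,t,.131) for t in(-.005,.005)])))
E
```

```text
20 [[105.0, 204.0], [48.0, 199.0], [-11.0, 194.0]]
25 [[162.0, 190.0], [108.0, 183.0], [52.0, 176.0]]
30 [[229.0, 175.0], [180.0, 166.0], [128.0, 157.0]]
35 [[306.0, 160.0], [264.0, 149.0], [219.0, 137.0]]
40 [[394.0, 145.0], [361.0, 131.0], [325.0, 117.0]]
45 [[492.0, 129.0], [469.0, 114.0], [445.0, 96.0]]
50 [[599.0, 115.0], [590.0, 96.0], [579.0, 76.0]]
55 [[714.0, 101.0], [719.0, 80.0], [726.0, 57.0]]
60 [[834.0, 88.0], [857.0, 65.0], [882.0, 39.0]]
0.5 [[37.0, 181.0], [97.0, 166.0], [38.0, 91.0], [99.0, 73.0]] [[70.0, 186.0], [131.0, 172.0]]
0.55 [[84.0, 169.0], [151.0, 155.0], [85.0, 77.0], [153.0, 58.0]] [[115.0, 175.0], [182.0, 161.0]]
0.6 [[136.0, 158.0], [210.0, 143.0], [138.0, 62.0], [213.0, 43.0]] [[165.0, 164.0], [239.0, 150.0]]
0.65 [[193.0, 146.0], [274.0, 130.0], [196.0, 47.0], [279.0, 28.0]] [[220.0, 153.0], [300.0, 139.0]]
0.7 [[256.0, 134.0], [344.0, 118.0], [260.0, 32.0], [350.0, 12.0]] [[280.0, 142.0], [366.0, 127.0]]
```

The ticks match the model to within about 3 px, but the clamp is at the edge of the frame. I'll roll the wrist 25° for a proper view.

step_arm --plan '[{"delta_pos":[0,0,0.5],"turn":[6.3,1.3,0],"fingers":0.8},{"delta_pos":[0,0,0.5],"turn":[6.3,1.3,0],"fingers":0.8},{"delta_pos":[0,0,0],"turn":[6.3,1.3,0],"fingers":0.8},{"delta_pos":[0,0,0],"turn":[6.3,1.3,0],"fingers":0.8},{"delta_pos":[0,0,0],"turn":[0,0,0],"fingers":0.8}]'

```text
time: 12.48
eef_pos: [0.5817, 0.0522, 0.2908]
ee_rot: [-1.083, -0.209, 0.01]
ft_force: [-0.5, -1.4, -1.4]
finger_gap: 0.0736
```

```bash
python3 look.py 7; python3 - <<'E'
import cv2
from h import *
w=np.load("w.npy");c=dict(f=w[0],cx=w[1],cy=w[2],o=w[3:6],R=w[6:].reshape(3,3))
print(proj(c,B(p,shp(.68,.14,0,.136))), c["o"])
E
```

```text
bar0 [[0.5119 0.0128 0.148 ]] [[311.3 270.3]] [[189.4 350.9]]
barrod [[0.5873 0.0282 0.188 ]] [[303.6 233.4]] [[299.9 343.3]]
barL [[0.5763 0.0821 0.188 ]] [[277.3 238.8]] [[293.7 262.1]]
barR [[ 0.5983 -0.0257  0.188 ]] [[329.8 228. ]] [[306.7 431.1]]
[[392.76190155 121.85340218]] [0.55334546 0.0396799  0.46169998]
```

View pics/w7.png

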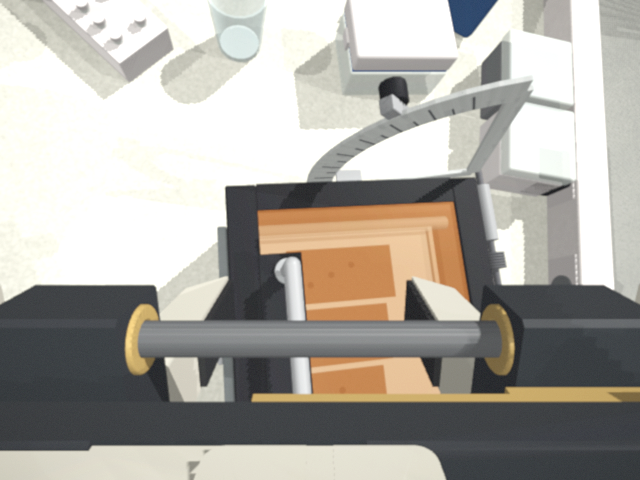

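```bash
python3 - <<'E'
import cv2
from h import *
w=np.load("w.npy");c=dict(f=w[0],cx=w[1],cy=w[2],o=w[3:6],R=w[6:].reshape(3,3))
im=cv2.imread("pics/w7.png")[70:190,300:460]; cv2.imwrite("pics/w7c.png",cv2.resize(im,None,fx=5,fy=5,interpolation=2))
def cr(P): return ((proj(c,B(p,P))-[300,70])*5).round(0).tolist()
for d in range(20,65,5):
    a=np.radians(d); print(d,cr(np.vstack([shp(a,.129,0,.133),shp(a,.151,0,.133)])))
for i in (.6,.65,.7,.75):
    print(i,"tip",cr(shp(i,.127,0,.136)),cr(np.vstack([shp(i,.157,t,y) for y in(.131,.141) for t in(-.005,.005)])),"screw",cr(np.vstack([shp(i,.142,0,.15),shp(i,.142,0,.16)])))
E
```

```text
20 [[288.0, 419.0], [163.0, 400.0]]
25 [[335.0, 390.0], [215.0, 364.0]]
30 [[390.0, 359.0], [279.0, 325.0]]
35 [[453.0, 329.0], [354.0, 286.0]]
40 [[525.0, 298.0], [440.0, 247.0]]
45 [[604.0, 268.0], [536.0, 207.0]]
50 [[690.0, 240.0], [643.0, 169.0]]
55 [[782.0, 213.0], [759.0, 133.0]]
60 [[878.0, 188.0], [881.0, 99.0]]
0.6 tip [[451.0, 316.0]] [[286.0, 309.0], [346.0, 278.0], [278.0, 237.0], [338.0, 205.0]] screw [[372.0, 191.0], [364.0, 124.0]]
0.65 tip [[490.0, 299.0]] [[333.0, 285.0], [398.0, 254.0], [324.0, 212.0], [389.0, 180.0]] screw [[415.0, 169.0], [406.0, 100.0]]
0.7 tip [[531.0, 281.0]] [[384.0, 261.0], [454.0, 230.0], [374.0, 187.0], [444.0, 154.0]] screw [[462.0, 147.0], [452.0, 77.0]]
0.75 tip [[575.0, 264.0]] [[438.0, 237.0], [514.0, 206.0], [429.0, 161.0], [503.0, 129.0]] screw [[511.0, 125.0], [501.0, 54.0]]
```

View pics/w7c.png

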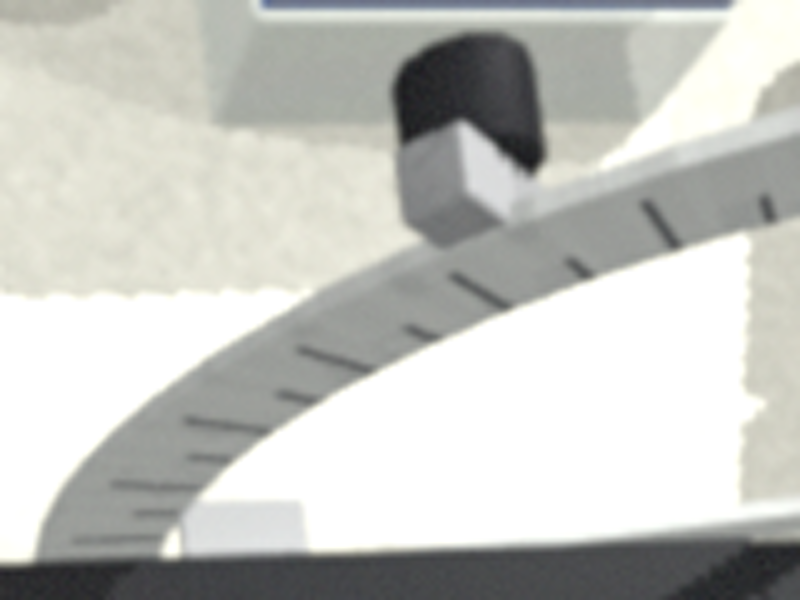

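Ticks 40, 45 and 50 are at crop (510,308), (593,275) and (680,247). The clamp block is centred at about 42–43°, so the index is about 0.74. I'll roll back and go down to the bow handle.

step_arm --plan '[{"delta_pos":[0,0,0],"turn":[-6.5,-1.3,0],"fingers":0.8},{"delta_pos":[0,0,0],"turn":[-6.5,-1.3,0],"fingers":0.8},{"delta_pos":[0.1,0,-1],"turn":[-6.5,-1.3,0],"fingers":0.8},{"delta_pos":[0.1,0,-1.5],"turn":[-6.5,-1.3,0],"fingers":0.8},{"delta_pos":[0.1,0,-2],"turn":[0,0,0],"fingers":0.8},{"delta_pos":[0,0,0],"turn":[0,0,0],"fingers":0.8}]'

```text
time: 13.08
eef_pos: [0.5864, 0.0566, 0.2559]
ee_rot: [-1.577, -0.335, -0.001]
ft_force: [-0.5, -0.3, -0.5]
finger_gap: 0.0739
```

```bash
python3 sh.py 10 0
```

```text
bar [0.5829 0.0498 0.188 ] tcp [0.5855 0.0503 0.1732] delta cm [-0.09 -0.63 -8.27] turn [ 1.9  2.5 -0.4] q [-0.04  0.32  1.5   0.01  1.11 -0.26]
```

step_arm --plan '[{"delta_pos":[0,-0.3,-2],"turn":[1.5,2,-0.4],"fingers":0.8},{"delta_pos":[0,-0.3,-2.5],"turn":[0.4,0.5,0],"fingers":0.8},{"delta_pos":[0,0,-1.8],"turn":[0,0,0],"fingers":0.8},{"delta_pos":[0,0,-1],"turn":[0,0,0],"fingers":0.8},{"delta_pos":[0,0,0],"turn":[0,0,0],"fingers":0.8}]'

```text
time: 13.5
eef_pos: [0.588, 0.056, 0.1914]
ee_rot: [-1.546, -0.315, 0.019]
ft_force: [-0.1, -0.1, 0.1]
finger_gap: 0.0735
```

```bash
python3 sh.py 10 0; python3 st.py
```

```text
bar [0.5829 0.0498 0.188 ] tcp [0.5855 0.0503 0.1732] delta cm [-0.26 -0.58 -1.81] turn [ 0.2  0.9 -0.7] q [-0.06  0.39  1.57  0.05  1.   -0.3 ]
13.5 [0.588  0.056  0.1914] [0.5846 0.0554 0.2098] [-21.7 -11.6  86.2] 0.0735 [-0.1 -0.1  0.1]
```

step_arm --plan '[{"delta_pos":[-0.2,-0.5,-0.8],"turn":[0.2,0.9,-0.7],"fingers":0.8},{"delta_pos":[-0.1,-0.2,-0.8],"turn":[0,0,0],"fingers":0.8},{"delta_pos":[0,0,-0.3],"turn":[0,0,0],"fingers":0.8},{"delta_pos":[0,0,0],"turn":[0,0,0],"fingers":0.8}]'

```text
time: 13.83
eef_pos: [0.5867, 0.0489, 0.1762]
ee_rot: [-1.545, -0.299, 0.016]
ft_force: [-1.0, 0.3, 0.0]
finger_gap: 0.0733
```

```bash
python3 sh.py 10 0; python3 look.py 8
```

```text
bar [0.5829 0.0498 0.188 ] tcp [0.5855 0.0503 0.1732] delta cm [-0.12  0.14 -0.3 ] turn [ 0.1  0.4 -0. ] q [-0.07  0.41  1.59  0.06  0.97 -0.3 ]
bar0 [[0.5119 0.0128 0.148 ]] [[311.3 270.3]] [[144.8 326.1]]
barrod [[0.5873 0.0282 0.188 ]] [[303.6 233.4]] [[318.6 356. ]]
barL [[0.5763 0.0821 0.188 ]] [[277.3 238.8]] [[318.6 227.5]]
barR [[ 0.5983 -0.0257  0.188 ]] [[329.8 228. ]] [[318.6 463.2]]
```

View pics/w8.png

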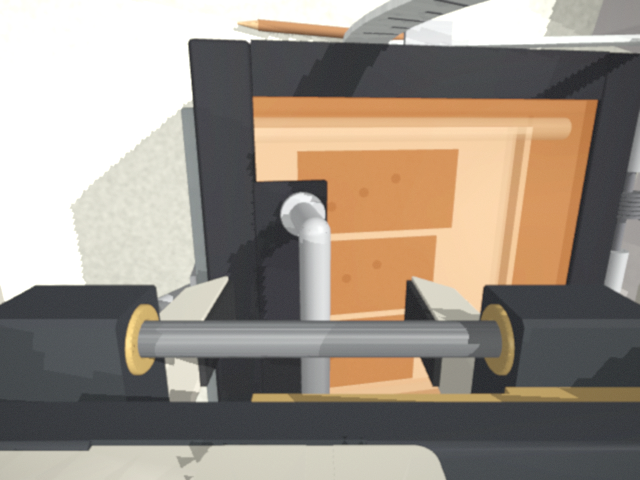

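The bar is centred between the fingers at u≈315. Lower by 3 mm and close.

step_arm --plan '[{"delta_pos":[-0.1,0.1,-0.4],"turn":[0,0.4,0],"fingers":0.5},{"delta_pos":[0,0,-0.2],"turn":[0,0,0],"fingers":0},{"delta_pos":[0,0,0],"turn":[0,0,0],"fingers":0},{"delta_pos":[0,0,0],"turn":[0,0,0],"fingers":0},{"delta_pos":[0,0,0],"turn":[0,0,0],"fingers":0},{"delta_pos":[0,0,0],"turn":[0,0,0],"fingers":0},{"delta_pos":[0,0,0],"turn":[0,0,0],"fingers":0},{"delta_pos":[0,0,0],"turn":[0,0,0],"fingers":0},{"delta_pos":[0,0,0],"turn":[0,0,0],"fingers":0},{"delta_pos":[0,0,0],"turn":[0,0,0],"fingers":0}]'

```text
time: 14.77
eef_pos: [0.5855, 0.05, 0.1712]
ee_rot: [-1.545, -0.293, 0.023]
ft_force: [-12.2, -4.1, 3.6]
finger_gap: 0.0112
```

```bash
python3 sh.py 10 0; python3 st.py; python3 - <<'E'
from h import *
b0=B(p,shp(0,.175,.041))[0]
for a in np.arange(0,.85,.1): print(round(a,2),((B(p,shp(a,.175,.041))[0]-b0)*100).round(2))
E
```

```text
bar [0.5829 0.0498 0.188 ] tcp [0.5855 0.0503 0.1732] delta cm [-0.    0.03  0.2 ] turn [ 0.1 -0.  -0. ] q [-0.07  0.41  1.59  0.05  0.97 -0.3 ]
14.77 [0.5855 0.05   0.1712] [0.5823 0.0494 0.1897] [-21.1 -12.3  87. ] 0.0112 [-12.2  -4.1   3.6]
0.0 [0. 0. 0.]
0.1 [0.49 0.1  1.73]
0.2 [1.14 0.23 3.39]
0.3 [1.95 0.4  4.99]
0.4 [2.92 0.6  6.49]
0.5 [4.02 0.82 7.89]
0.6 [5.26 1.07 9.17]
0.7 [ 6.62  1.35 10.31]
0.8 [ 8.08  1.65 11.31]
```

Gripped, with a gap of 11.2 mm. Start the lift along the arc.

step_arm --plan '[{"delta_pos":[0.2,0,0.8],"turn":[-0.3,1.3,0],"fingers":0},{"delta_pos":[0.2,0.1,0.9],"turn":[-0.3,1.3,0],"fingers":0},{"delta_pos":[0.3,0.1,0.8],"turn":[-0.3,1.3,0],"fingers":0},{"delta_pos":[0.3,0.1,0.8],"turn":[-0.3,1.3,0],"fingers":0}]'

```text
time: 15.1
eef_pos: [0.5922, 0.0514, 0.1988]
ee_rot: [-1.562, -0.21, 0.106]
ft_force: [2.8, -1.8, -9.7]
finger_gap: 0.0108
```

```bash
cat > an.py <<'E'
from h import *
s=state(); T=R.from_rotvec(s["ee_rot"]).as_matrix(); b=s["eef_pos"]-.0168*T[:,1]-np.array([.0009,0,0])
rel=b-B(p,[[.110,0,.147]])[0]; X=rel@bx; 
print("t",round(s["time"],2),"bar",b.round(4),"angle",round(np.arctan2(rel[2],-X)-np.arctan2(.041,.175),4),"rad",round(np.hypot(X,rel[2]),4),"ideal .1797; y",round(rel@by,4),"tilt",np.degrees(np.arcsin(T[:,1]@bx)).round(1),"F",s["ft_force"].round(1),"gap",round(s["finger_gap"],4))
E
python3 an.py
```

```text
t 15.1 bar [0.5903 0.0512 0.2156] angle 0.1584 rad 0.181 ideal .1797; y 0.022 tilt 3.8 F [ 2.8 -1.8 -9.7] gap 0.0108
```

step_arm --plan '[{"delta_pos":[0.3,0.1,0.8],"turn":[-0.3,1.2,0],"fingers":0},{"delta_pos":[0.4,0.1,0.8],"turn":[-0.3,1.2,0],"fingers":0},{"delta_pos":[0.4,0.1,0.8],"turn":[-0.3,1.2,0],"fingers":0},{"delta_pos":[0.4,0.1,0.7],"turn":[-0.3,1.2,0],"fingers":0},{"delta_pos":[0.5,0.1,0.7],"turn":[-0.3,1.2,0],"fingers":0}]'

```text
time: 15.52
eef_pos: [0.6048, 0.0539, 0.228]
ee_rot: [-1.579, -0.097, 0.218]
ft_force: [-6.7, -2.3, -6.2]
finger_gap: 0.0111
```

```bash
python3 an.py
```

```text
t 15.52 bar [0.6052 0.0543 0.2448] angle 0.3405 rad 0.181 ideal .1797; y 0.022 tilt -4.4 F [-6.7 -2.3 -6.2] gap 0.0111
```

step_arm --plan '[{"delta_pos":[0.5,0.1,0.7],"turn":[-0.2,1,0],"fingers":0},{"delta_pos":[0.5,0.1,0.7],"turn":[-0.2,1,0],"fingers":0},{"delta_pos":[0.5,0.1,0.7],"turn":[-0.2,1,0],"fingers":0},{"delta_pos":[0.6,0.1,0.7],"turn":[-0.2,1,0],"fingers":0},{"delta_pos":[0.6,0.1,0.6],"turn":[-0.2,1,0],"fingers":0},{"delta_pos":[0.6,0.1,0.6],"turn":[-0.2,1,0],"fingers":0}]'

```text
time: 16.02
eef_pos: [0.6246, 0.0581, 0.2573]
ee_rot: [-1.582, 0.033, 0.346]
ft_force: [-7.1, -1.8, -6.3]
finger_gap: 0.0109
```

```bash
python3 an.py; python3 look.py 9 205 150
```

```text
t 16.02 bar [0.6276 0.059  0.2736] angle 0.5447 rad 0.181 ideal .1797; y 0.0221 tilt -13.8 F [-7.1 -1.8 -6.3] gap 0.0109Traceback (most recent call last):
  File "look.py", line 5, in <module>
    x,y,w,h=map(int,sys.argv[2:6]) if len(sys.argv)>2 else (220,190,170,140)
    ^^^^^^^
ValueError: not enough values to unpack (expected 4, got 2)
```

```bash
python3 look.py 9 205 150 170 140
```

```text
bar0 [[0.5119 0.0128 0.148 ]] [[311.3 270.3]] [[204.3 252.5]]
barrod [[0.5873 0.0282 0.188 ]] [[303.6 233.4]] [[282.1 279.8]]
barL [[0.5763 0.0821 0.188 ]] [[277.3 238.8]] [[279.5 193.4]]
barR [[ 0.5983 -0.0257  0.188 ]] [[329.8 228. ]] [[284.3 356.7]]
```

View pics/w9.png

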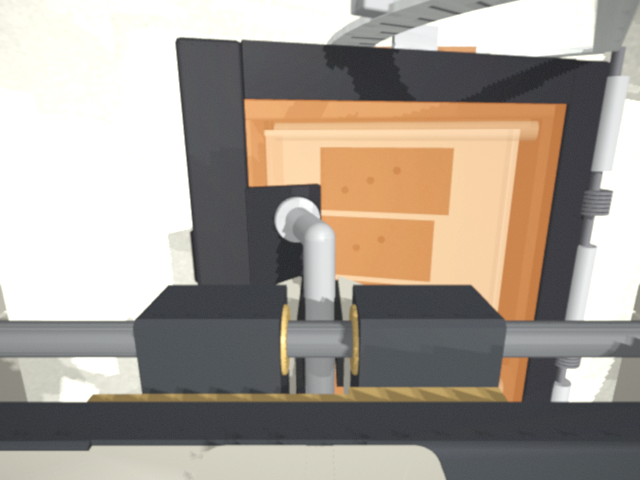

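View pics/t9.png

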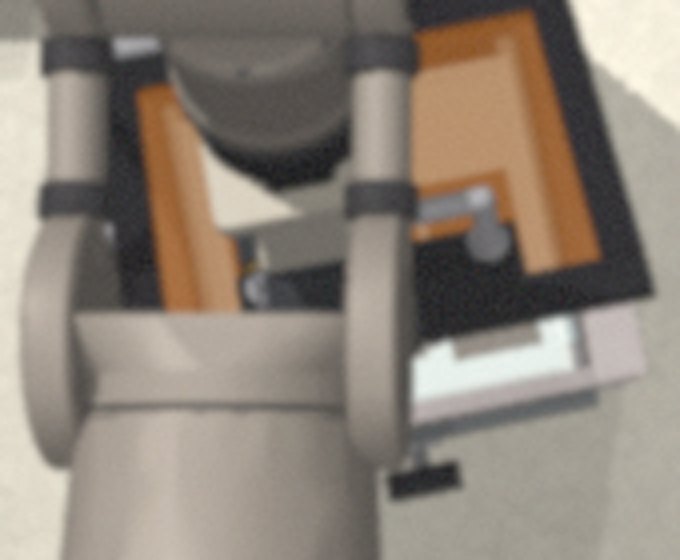

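The wrist view shows the arc and clamp at the top edge, at about (375,5); the top camera is blocked by the arm. Continue to about 0.70 and look with the scene camera as well.

step_arm --plan '[{"delta_pos":[0.6,0.1,0.6],"turn":[-0.1,0.4,0],"fingers":0},{"delta_pos":[0.6,0.1,0.6],"turn":[-0.1,0.4,0],"fingers":0},{"delta_pos":[0.6,0.1,0.6],"turn":[-0.1,0.4,0],"fingers":0},{"delta_pos":[0.6,0.1,0.5],"turn":[-0.1,0.4,0],"fingers":0}]'

```text
time: 16.45
eef_pos: [0.6407, 0.0615, 0.2735]
ee_rot: [-1.579, 0.085, 0.396]
ft_force: [-9.5, -1.1, -3.9]
finger_gap: 0.011
```

```bash
python3 an.py; cat > lk2.py <<'E'
import sys
from h import *
from station import capture
n=sys.argv[1]
cc=capture("wrist");c=cam(cc); np.save("w.npy",np.r_[c["f"],c["cx"],c["cy"],c["o"],c["R"].ravel()])
im=cv2.convertScaleAbs(cc["color"],alpha=1.3,beta=15); cv2.imwrite(f"pics/w{n}.png",im); cv2.imwrite(f"pics/wc{n}.png",cv2.resize(im[0:100,310:510],None,fx=4,fy=4,interpolation=2))
s=capture("scene")["color"]; cv2.imwrite(f"pics/s{n}.png",cv2.convertScaleAbs(cv2.resize(s[200:350,210:390],None,fx=4,fy=4,interpolation=2),alpha=1.4,beta=15))
E
python3 lk2.py 10
```

```text
t 16.45 bar [0.6448 0.0625 0.2895] angle 0.6752 rad 0.1811 ideal .1797; y 0.0221 tilt -17.5 F [-9.5 -1.1 -3.9] gap 0.011
```

View pics/wc10.png

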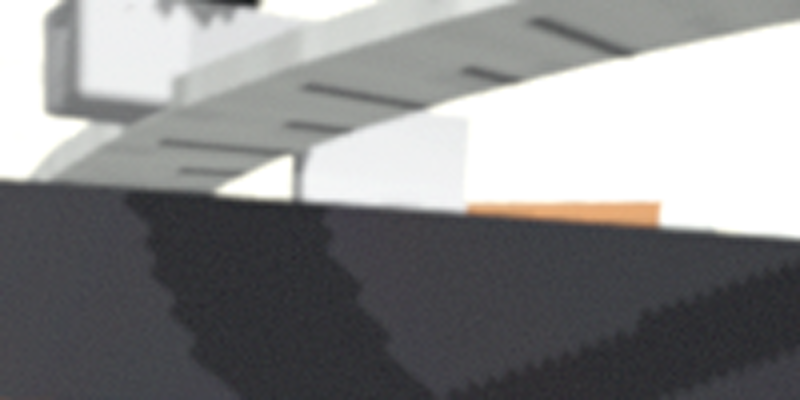

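View pics/s10.png

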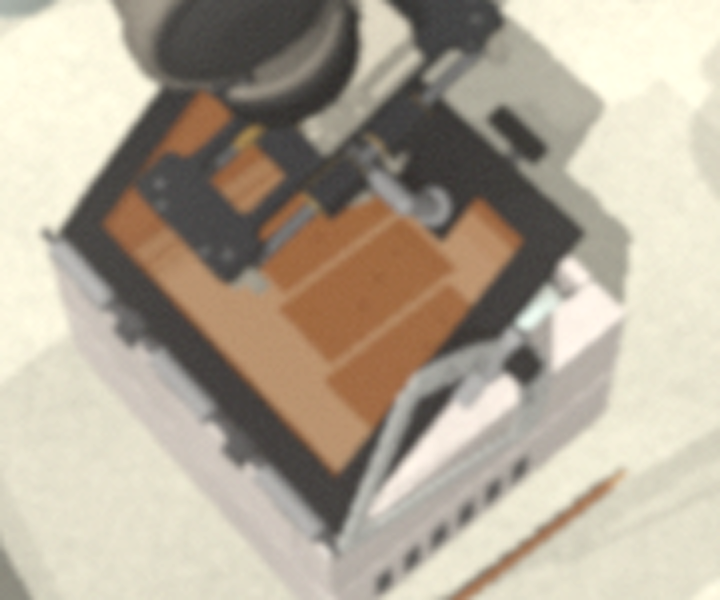

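```bash
cat > pr.py <<'E'
from h import *
w=np.load("w.npy");c=dict(f=w[0],cx=w[1],cy=w[2],o=w[3:6],R=w[6:].reshape(3,3))
def cr(P): return ((proj(c,B(p,P))-[310,0])*4).round(0).tolist()
for d in range(30,65,5):
    a=np.radians(d); print(d,cr(np.vstack([shp(a,.129,0,.133),shp(a,.151,0,.133)])))
for i in (.66,.68,.7,.72,.74,.76):
    print(i,"tip",cr(np.vstack([shp(i,.127,0,.128),shp(i,.127,0,.136)])),"end", cr(np.vstack([shp(i,.157,t,y) for y in(.135,.145) for t in(-.005,.005)])),"131",cr(shp(i,.151,-.005,.135)),cr(shp(i,.151,.005,.135)))
E
python3 pr.py
```

```text
30 [[227.0, 176.0], [55.0, 169.0]]
35 [[263.0, 157.0], [86.0, 145.0]]
40 [[310.0, 136.0], [132.0, 118.0]]
45 [[372.0, 114.0], [195.0, 89.0]]
50 [[449.0, 90.0], [278.0, 57.0]]
55 [[542.0, 64.0], [385.0, 21.0]]
60 [[654.0, 37.0], [519.0, -17.0]]
0.66 tip [[302.0, 195.0], [305.0, 118.0]] end [[42.0, 116.0], [75.0, 94.0], [42.0, 15.0], [76.0, -13.0]] 131 [[92.0, 121.0]] [[128.0, 99.0]]
0.68 tip [[313.0, 190.0], [316.0, 113.0]] end [[52.0, 109.0], [88.0, 87.0], [52.0, 6.0], [88.0, -22.0]] 131 [[102.0, 114.0]] [[141.0, 92.0]]
0.7 tip [[325.0, 186.0], [328.0, 108.0]] end [[62.0, 103.0], [101.0, 80.0], [62.0, -2.0], [102.0, -32.0]] 131 [[113.0, 108.0]] [[154.0, 85.0]]
0.72 tip [[338.0, 182.0], [341.0, 102.0]] end [[73.0, 96.0], [116.0, 72.0], [74.0, -11.0], [117.0, -41.0]] 131 [[124.0, 101.0]] [[169.0, 78.0]]
0.74 tip [[351.0, 178.0], [355.0, 97.0]] end [[86.0, 88.0], [131.0, 64.0], [86.0, -20.0], [133.0, -51.0]] 131 [[137.0, 95.0]] [[185.0, 71.0]]
0.76 tip [[365.0, 173.0], [369.0, 91.0]] end [[99.0, 81.0], [148.0, 56.0], [100.0, -30.0], [149.0, -61.0]] 131 [[150.0, 88.0]] [[201.0, 64.0]]
```

The ticks in the wrist view match 40/50/60 with a constant offset, and the pointer is at about 39.6°. I'll correct for the offset using the ticks in both views and refine the clamp angle.

```bash
python3 - <<'E'
import cv2
im=cv2.imread("pics/w7.png")[80:150,345:445]; cv2.imwrite("pics/w7d.png",cv2.resize(im,None,fx=8,fy=8,interpolation=2))
im=cv2.imread("pics/w6.png")[0:60,400:500]; cv2.imwrite("pics/w6d.png",cv2.resize(im,None,fx=8,fy=8,interpolation=2))
im=cv2.imread("pics/w10.png")[0:60,310:410]; cv2.imwrite("pics/w10d.png",cv2.resize(im,None,fx=8,fy=8,interpolation=2))
E
```

```text
(no output)
```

View pics/w7d.png

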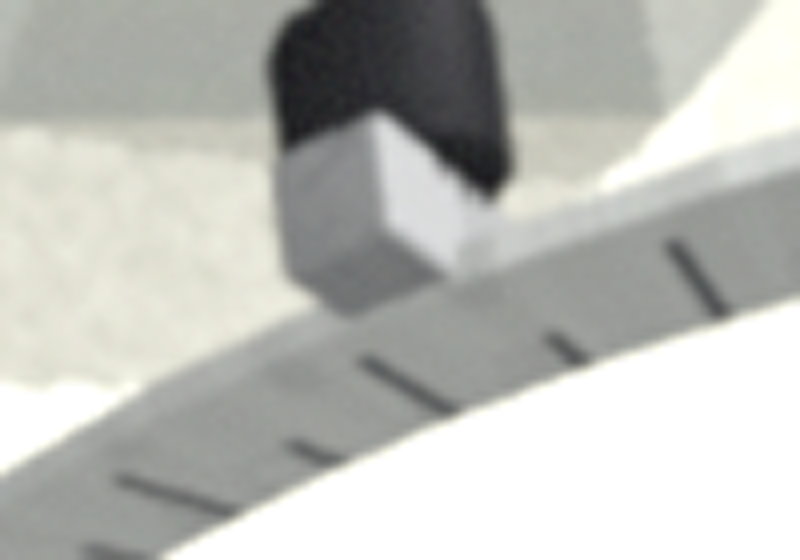

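View pics/w10d.png

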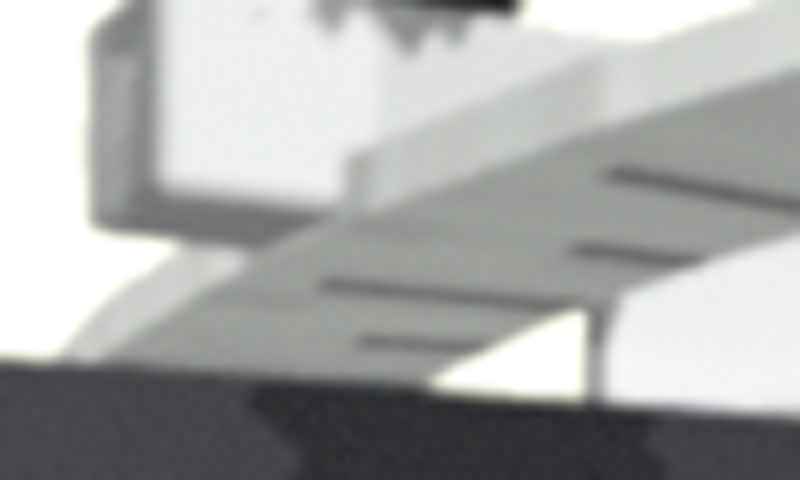

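```bash
python3 - <<'E'
from h import *
# w7 camera: recompute from look.py output not stored -> use tool pose model
w10=np.load("w.npy"); c10=dict(f=w10[0],cx=w10[1],cy=w10[2],o=w10[3:6],R=w10[6:].reshape(3,3))
s=state(); T10=R.from_rotvec(s["ee_rot"]).as_matrix()
Rtc=T10.T@c10["R"]; ptc=T10.T@(c10["o"]-s["eef_pos"])
T7=R.from_rotvec([-1.083,-0.209,0.010]).as_matrix(); o7=np.array([.5817,.0522,.2908])+T7@ptc
print(o7)  # printed earlier .55334546 .0396799 .46169998
c7=dict(c10); c7["o"]=np.array([.55334546,.0396799,.46169998]); c7["R"]=T7@Rtc
t7={30:(235,512),35:(335,462),40:(452,410),45:(580,362),50:(722,315)}
t10={35:(480,348),40:(575,302),45:(705,262),50:(850,210),55:(1040,156),60:(1260,104)}
b7=np.array([(288,268),(388,232),(378,112),(278,155)])/8+[345,80]
b10=np.array([(95,225),(150,192),(150,5),(95,35)])/8+[310,0]
def pert(c,d):
    d=np.asarray(d); return dict(c,o=c["o"]+d[:3],R=R.from_rotvec(d[3:]).as_matrix()@c["R"])
def blk(i,yn,re): return np.vstack([shp(i,re,-.005,yn),shp(i,re,.005,yn),shp(i,re,.005,yn+.01),shp(i,re,-.005,yn+.01)])
def res(v,use=(1,1)):
    A=pert(c7,v[:6]);C=pert(c10,v[6:12]);i,yn,re,yt=v[12:16]; a=v[16]
    out=[]
    for cm,t,b,off,u in((A,t7,b7,(345,80),use[0]),(C,t10,b10,(310,0),use[1])):
        for d,q in t.items(): out.append(u*(proj(cm,B(p,shp(np.radians(d),.129,0,yt)))[0]-(np.array(q)/8+off)))
        out+=list(u*(proj(cm,B(p,blk(i,yn,re)))-b))
    # pointer base at frame edge
    q=proj(C,B(p,shp(a,.124,0,.130)))[0]; out.append(np.array([q[0]-(310+597/8),0]))
    pr=np.r_[v[:3]/.002,v[3:6]/.005,v[6:9]/.002,v[9:12]/.005,(yn-.136)/.003,(re-.157)/.0005,(yt-.133)/.002]
    return np.r_[np.concatenate(out)/.6,pr]
for use in((1,1),(1,0),(0,1)):
    s=least_squares(res,np.r_[np.zeros(12),.72,.136,.157,.133,.69],args=(use,),x_scale=np.r_[np.full(12,.002),.05,.002,.001,.002,.05])
    J=np.linalg.inv(s.jac.T@s.jac); print(use,"i,yn,re,yt,a",s.x[12:].round(4),"sd",np.sqrt(np.diag(J))[[12,16]].round(4),"cost",s.cost.round(1)); 
    if use==(1,1): print((s.fun[:46]*.6).round(1),s.x[:12].round(4))
E
```

```text
[0.5534132 0.0400699 0.4608446]
(1, 1) i,yn,re,yt,a [0.7358 0.1335 0.1589 0.133  0.6481] sd [0.0023 0.0052] cost 93.8
[ 0.7 -0.9  0.9 -0.7  0.6 -0.3  0.4 -0.1 -0.2  0.1 -1.3  1.6  1.  -0.1
  0.2 -0.4 -1.9  0.7  0.5 -0.3  0.3  0.3 -0.9 -0.3 -0.2  0.2 -0.8  0.5
 -0.5  0.2 -1.4  2.9  2.4  1.3  2.3 -4.2 -1.7 -0.5 -0.   0.   0.1 -0.1
 -0.1  0.6 -1.   0.5] [ 0.0004 -0.0005 -0.0005  0.0048 -0.0081  0.0039  0.0019  0.002  -0.0021
 -0.0002  0.0026 -0.0079]
(1, 0) i,yn,re,yt,a [0.7354 0.1351 0.1568 0.133  0.6072] sd [0.0025 0.0416] cost 12.6
(0, 1) i,yn,re,yt,a [0.6729 0.1358 0.1557 0.133  0.6444] sd [0.0077 0.0053] cost 33.1
```

```bash
python3 - <<'E'
from h import *
w10=np.load("w.npy"); c10=dict(f=w10[0],cx=w10[1],cy=w10[2],o=w10[3:6],R=w10[6:].reshape(3,3))
s=state(); T10=R.from_rotvec(s["ee_rot"]).as_matrix()
Rtc=T10.T@c10["R"]
T7=R.from_rotvec([-1.083,-0.209,0.010]).as_matrix()
c7=dict(c10); c7["o"]=np.array([.55334546,.0396799,.46169998]); c7["R"]=T7@Rtc
print("a=0 pointer tip in w7c",(proj(c7,B(p,shp(0,.127,0,.136)))-[300,70])*5)
# light box w7: left edge ~ u=183..., right 303, top v=503 ; full px
for u,v in((183,503),(303,503),(300,550)):
    for z in(.09,.12,.142,.15):
        P=ontoz(c7,(300+u/5,70+v/5),z); q=(P-[p[0],p[1],0]); print((u,v),z,"box xy",round(q@bx,4),round(q@by,4),"w10d",((proj(c10,P)-[310,0])*8).round(0))
E
python3 - <<'E'
import cv2
a=cv2.imread("pics/w10.png")[0:75,330:490]; cv2.imwrite("pics/w10e.png",cv2.resize(a,None,fx=5,fy=5,interpolation=2))
E
```

```text
a=0 pointer tip in w7c [[187.36728409 507.08904198]]
(183, 503) 0.09 box xy -0.0035 0.1583 w10d [[688. 314.]]
(183, 503) 0.12 box xy -0.011 0.1469 w10d [[554. 390.]]
(183, 503) 0.142 box xy -0.0164 0.1386 w10d [[442. 454.]]
(183, 503) 0.15 box xy -0.0184 0.1356 w10d [[397. 479.]]
(303, 503) 0.09 box xy 0.0216 0.1576 w10d [[960. 303.]]
(303, 503) 0.12 box xy 0.0121 0.1464 w10d [[821. 381.]]
(303, 503) 0.142 box xy 0.0051 0.1381 w10d [[704. 446.]]
(303, 503) 0.15 box xy 0.0026 0.1351 w10d [[658. 472.]]
(300, 550) 0.09 box xy 0.0198 0.1476 w10d [[933. 421.]]
(300, 550) 0.12 box xy 0.0105 0.1371 w10d [[796. 498.]]
(300, 550) 0.142 box xy 0.0036 0.1295 w10d [[680. 562.]]
(300, 550) 0.15 box xy 0.0011 0.1267 w10d [[634. 587.]]
```

View pics/w10e.png

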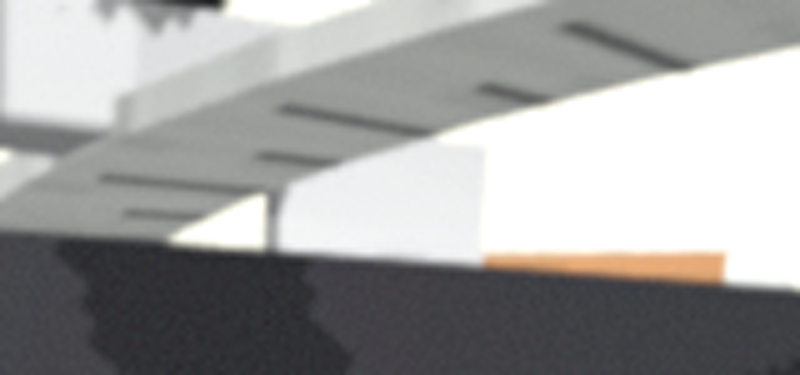

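View pics/w6d.png

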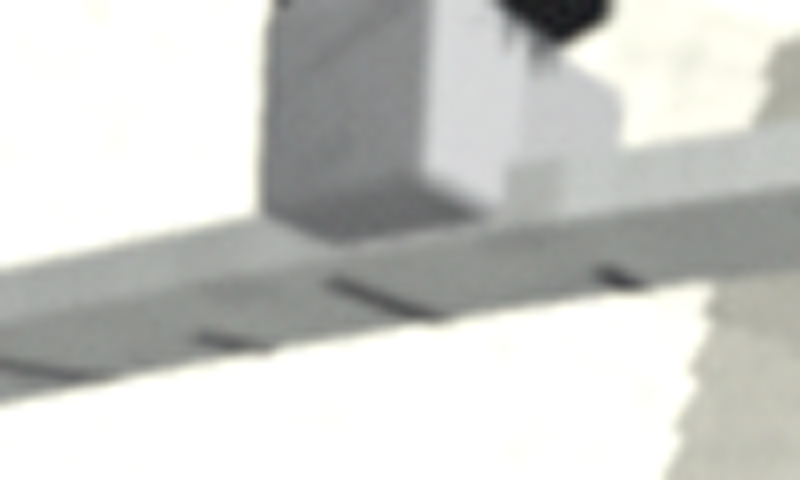

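```bash
cat > joint.py <<'E'
from h import *
import json
w10=np.load("w10cam.npy") ; c0=dict(f=w10[0],cx=w10[1],cy=w10[2],o=w10[3:6],R=w10[6:].reshape(3,3))
e10=np.array([.6407,.0615,.2735]); T10=R.from_rotvec([-1.579,.085,.396]).as_matrix()
Rtc=T10.T@c0["R"]; ptc=T10.T@(c0["o"]-e10)
poses={6:([.5822,.0489,.2695],[-1.541,-.276,.003]),7:([.5817,.0522,.2908],[-1.083,-.209,.010]),10:([.6407,.0615,.2735],[-1.579,.085,.396])}
S=lambda off,pts:np.array(pts)/8+off
ticks={7:({30:(235,512),35:(335,462),40:(452,410),45:(580,362),50:(722,315)},(345,80)),
 10:({35:(480,348),40:(575,302),45:(705,262),50:(850,210),55:(1040,156),60:(1260,104)},(310,0)),
 6:({30:(100,380),35:(268,350),40:(440,318),45:(640,285)},(400,0))}
blk={7:S((345,80),[(288,268),(388,232),(378,112),(278,155)]),10:S((310,0),[(95,225),(150,192)]),6:S((400,0),[(265,210),(420,180)])}
corn={7:[(228,187),(480,178)],6:[(217,77),(528,75)]}
ptr={10:310+597/8}
def setup(v):
    dp,dr=v[:3],v[3:6]; pp=p+v[6:9]; cams={}
    for k,(e,rv) in poses.items():
        T=R.from_rotvec(rv).as_matrix(); cams[k]=dict(c0,o=np.array(e)+T@(ptc+dp),R=T@Rtc@R.from_rotvec(dr).as_matrix())
    return pp,cams
def res(v,show=0):
    pp,cams=setup(v); i,yn,re,yt,a=v[9:14]; out=[]
    for k,cm in cams.items():
        o=[]
        if k in ticks:
            t,off=ticks[k]
            o+=[proj(cm,B(pp,shp(np.radians(d),.129,0,yt)))[0]-(np.array(q)/8+off) for d,q in t.items()]
        if k in blk:
            P=np.vstack([shp(i,re,-.005,yn),shp(i,re,.005,yn),shp(i,re,.005,yn+.01),shp(i,re,-.005,yn+.01)])[:len(blk[k])]
            o+=list(proj(cm,B(pp,P))-blk[k])
        if k in corn: o+=list((proj(cm,B(pp,[[-.11,.128,.152],[.11,.128,.152]]))-np.array(corn[k]))*.6)
        if show: print(k,np.array(o).round(1).tolist())
        out+=o
    for k,u in ptr.items(): out.append(np.array([proj(cams[k],B(pp,shp(a,.127,0,.131)))[0][0]-u,0]))
    return np.r_[np.concatenate(out)/.8,v[:3]/.002,v[3:6]/.008,v[6:8]/.0015,v[8]/.008,(yn-.136)/.003,(re-.157)/.0005,(yt-.1335)/.0015]
if __name__=="__main__":
    s=least_squares(res,np.r_[np.zeros(9),.72,.136,.157,.133,.69],x_scale=np.r_[np.full(9,.002),.05,.002,.001,.002,.05],loss='soft_l1')
    sd=np.sqrt(np.diag(np.linalg.inv(s.jac.T@s.jac)))
    print("i,yn,re,yt,a",s.x[9:14].round(4),"sd i,a",sd[[9,13]].round(4),"cost",s.cost.round(1)); print(s.x[:9].round(4)); res(s.x,1)
E
cp w.npy w10cam.npy; python3 joint.py
```

```text
i,yn,re,yt,a [0.7396 0.1358 0.1591 0.1349 0.6874] sd i,a [0.0035 0.0063] cost 33.7
[ 0.0015 -0.0002  0.0013  0.0004 -0.0004  0.0018  0.0004 -0.0019  0.0037]
6 [[1.6, -0.5], [-0.4, -0.5], [-0.3, -0.2], [-1.2, 0.1], [-2.5, 0.1], [1.6, -0.4], [-3.4, 0.2], [0.3, -0.2]]
7 [[0.8, -0.1], [1.0, 0.1], [0.6, 0.4], [0.4, 0.4], [-0.3, 0.5], [-1.2, 1.7], [1.1, -0.1], [0.2, -0.5], [-1.9, 0.7], [-2.6, -0.3], [-2.5, -0.4]]
10 [[1.1, -0.7], [0.8, -0.0], [-0.5, -0.5], [0.2, 0.1], [-0.5, 0.5], [-0.5, 0.3], [-0.1, 0.8], [3.9, -0.9]]
```

The joint fit gives index ≈ 0.740 and pointer ≈ 0.687, with small shared calibration shifts. So lift about 0.05 rad more.

step_arm --plan '[{"delta_pos":[0.4,0.1,0.3],"turn":[0,0.2,0],"fingers":0},{"delta_pos":[0.3,0.1,0.3],"turn":[0,0.2,0],"fingers":0},{"delta_pos":[0,0,0],"turn":[0,0,0],"fingers":0}]'

```text
time: 16.8
eef_pos: [0.6428, 0.062, 0.2756]
ee_rot: [-1.576, 0.111, 0.418]
ft_force: [-11.2, -1.1, -1.0]
finger_gap: 0.0113
```

```bash
python3 an.py
```

```text
t 16.8 bar [0.6473 0.063  0.2915] angle 0.6933 rad 0.1811 ideal .1797; y 0.0221 tilt -19.3 F [-11.2  -1.1  -1. ] gap 0.0113
```

step_arm --plan '[{"delta_pos":[0,0,0],"turn":[0,0,0],"fingers":0},{"delta_pos":[0,0,0],"turn":[0,0,0],"fingers":0},{"delta_pos":[0,0,0],"turn":[0,0,0],"fingers":0}]'

```text
time: 17.05
eef_pos: [0.6379, 0.0611, 0.2721]
ee_rot: [-1.574, 0.129, 0.434]
ft_force: [-6.8, -1.8, -3.2]
finger_gap: 0.0108
```

```bash
python3 an.py
```

```text
t 17.05 bar [0.6428 0.0621 0.2879] angle 0.6609 rad 0.1811 ideal .1797; y 0.0221 tilt -20.5 F [-6.8 -1.8 -3.2] gap 0.0108
```

The pose creeps about 0.01 rad per zero row under load, because each row re-targets the sagged pose. I'll test how it settles with a held target, using camera calls to pass time.

```bash
python3 - <<'E'
import subprocess
from station import capture
for k in range(4):
    for j in range(3): capture("top")
    print(subprocess.run(["python3","an.py"],capture_output=True,text=True).stdout) if 0 else exec(open("an.py").read())
E
```

```text
t 17.2 bar [0.6428 0.0621 0.2879] angle 0.6611 rad 0.1811 ideal .1797; y 0.0221 tilt -20.5 F [-7.7 -0.8 -3. ] gap 0.011
t 17.35 bar [0.6429 0.0621 0.2879] angle 0.6617 rad 0.1811 ideal .1797; y 0.0221 tilt -20.4 F [-8.2 -2.  -3.4] gap 0.0107
t 17.5 bar [0.6429 0.0621 0.288 ] angle 0.6618 rad 0.1811 ideal .1797; y 0.0221 tilt -20.4 F [-7.9 -1.8 -3. ] gap 0.0112
t 17.65 bar [0.6429 0.0621 0.288 ] angle 0.6619 rad 0.1811 ideal .1797; y 0.0221 tilt -20.4 F [-7.8 -1.7 -3.5] gap 0.0111
```

It holds steady once the target stays put. Now raise by about 0.065 rad, ending on a moving row.

step_arm --plan '[{"delta_pos":[0.6,0.1,0.5],"turn":[0,-0.3,0],"fingers":0},{"delta_pos":[0.6,0.1,0.5],"turn":[0,-0.3,0],"fingers":0},{"delta_pos":[0.5,0.1,0.4],"turn":[0,-0.3,0],"fingers":0}]'

```text
time: 17.9
eef_pos: [0.6507, 0.0637, 0.2819]
ee_rot: [-1.574, 0.133, 0.437]
ft_force: [-7.9, -1.7, -5.7]
finger_gap: 0.011
```

```bash
python3 an.py; python3 lk2.py 11;  cp w.npy w11cam.npy; python3 an.py; python3 -c "
from h import *
s=state();print(s['eef_pos'].tolist(),s['ee_rot'].tolist())
a=cv2.imread('pics/w11.png')[0:75,310:410]; cv2.imwrite('pics/w11d.png',cv2.resize(a,None,fx=8,fy=8,interpolation=2))"
```

```text
t 17.9 bar [0.6556 0.0647 0.2976] angle 0.7511 rad 0.1812 ideal .1797; y 0.0221 tilt -20.7 F [-7.9 -1.7 -5.7] gap 0.011
t 18.0 bar [0.6557 0.0648 0.2976] angle 0.7516 rad 0.1812 ideal .1797; y 0.0221 tilt -20.7 F [-10.   -1.1  -4.1] gap 0.0108
[0.6507747175334936, 0.0637367181732456, 0.2819157293719197] [-1.5740305658904898, 0.13275721595697168, 0.43656843541016277]
```

View pics/w11d.png

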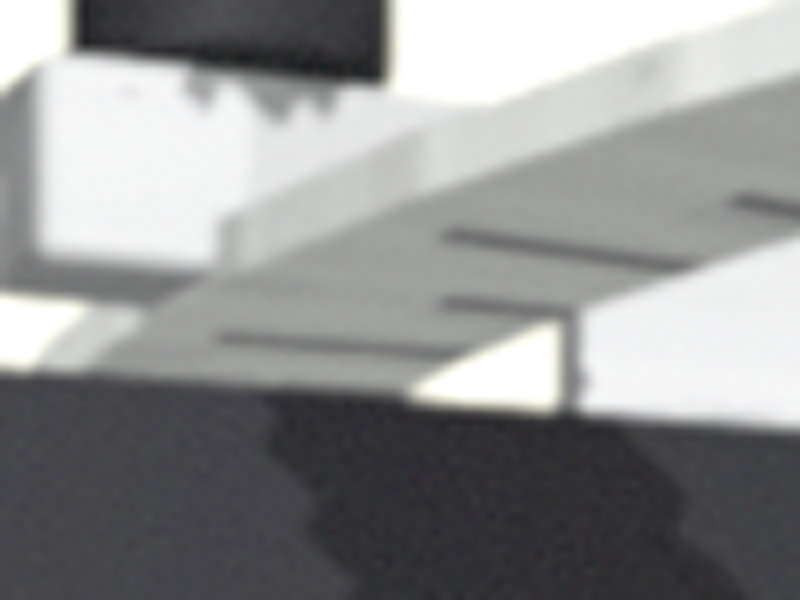

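View pics/s11.png

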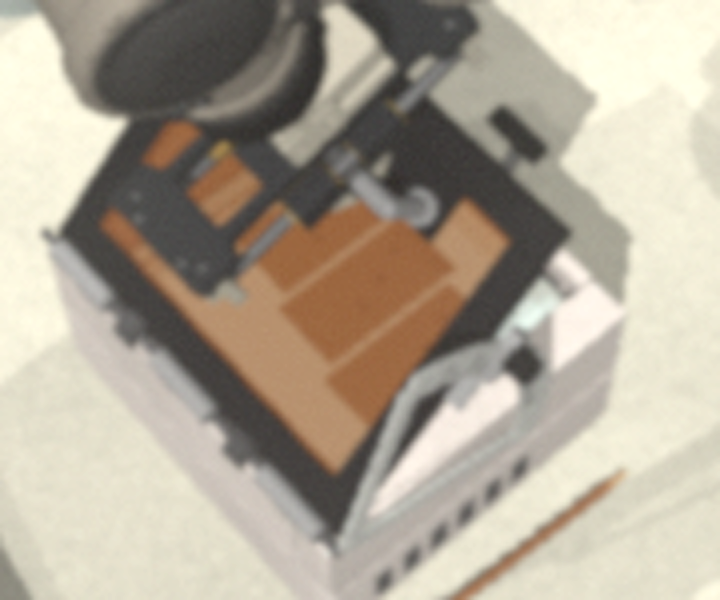

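```bash
cat > j2.py <<'E'
import joint as J
from joint import *
J.poses[11]=([.65077,.06374,.28192],[-1.57403,.13276,.43657])
s0=least_squares(res,np.r_[np.zeros(9),.72,.136,.157,.133,.69],x_scale=np.r_[np.full(9,.002),.05,.002,.001,.002,.05],loss='soft_l1')
pp,cams=setup(s0.x); cm=cams[11]; f=lambda P:((proj(cm,B(pp,P))-[310,0])*8).round(0).tolist()
for d in(30,35,40,45,50,55): print(d,f(shp(np.radians(d),.129,0,s0.x[12])))
for a in(.7,.72,.74,.76,.78): print(a,"ptr",f(shp(a,.127,0,.131)),f(np.vstack([shp(a,.159,-.005,.1358),shp(a,.159,.005,.1358)])))
E
python3 j2.py
```

```text
30 [[345.0, 422.0]]
35 [[396.0, 387.0]]
40 [[469.0, 349.0]]
45 [[567.0, 308.0]]
50 [[691.0, 263.0]]
55 [[846.0, 216.0]]
0.7 ptr [[500.0, 422.0]] [[-41.0, 317.0], [14.0, 277.0]]
0.72 ptr [[520.0, 414.0]] [[-25.0, 305.0], [35.0, 264.0]]
0.74 ptr [[541.0, 405.0]] [[-8.0, 292.0], [58.0, 250.0]]
0.76 ptr [[564.0, 397.0]] [[11.0, 279.0], [83.0, 236.0]]
0.78 ptr [[588.0, 388.0]] [[32.0, 266.0], [110.0, 221.0]]
```

The ticks predict well here, and the pointer reads 0.764 against the clamp at about 0.738. That is a little high, so back down by about 0.025 rad.

step_arm --plan '[{"delta_pos":[-0.2,0,-0.2],"turn":[0,-0.3,0],"fingers":0}]'

```text
time: 18.08
eef_pos: [0.6472, 0.063, 0.2794]
ee_rot: [-1.575, 0.135, 0.437]
ft_force: [-11.7, -5.6, 1.6]
finger_gap: 0.0107
```

```bash
python3 an.py; python3 lk2.py 12; python3 an.py; python3 lk2.py 12; python3 an.py
```

```text
t 18.08 bar [0.6522 0.0641 0.2951] angle 0.7272 rad 0.1811 ideal .1797; y 0.0222 tilt -20.9 F [-11.7  -5.6   1.6] gap 0.0107
t 18.18 bar [0.6517 0.064  0.2947] angle 0.7236 rad 0.1811 ideal .1797; y 0.0222 tilt -20.9 F [-9.3 -3.3 -2.7] gap 0.0108
t 18.28 bar [0.6519 0.064  0.2949] angle 0.7253 rad 0.1812 ideal .1797; y 0.0222 tilt -20.9 F [-9.7 -3.  -3.6] gap 0.0114
```

```bash
python3 -c "
from h import *
s=state();print(s['eef_pos'].round(5).tolist(),s['ee_rot'].round(5).tolist())
a=cv2.imread('pics/w12.png')[0:75,310:410]; cv2.imwrite('pics/w12d.png',cv2.resize(a,None,fx=8,fy=8,interpolation=2))"
```

```text
[0.64689, 0.06297, 0.27923] [-1.57483, 0.13544, 0.43735]
```

View pics/w12d.png

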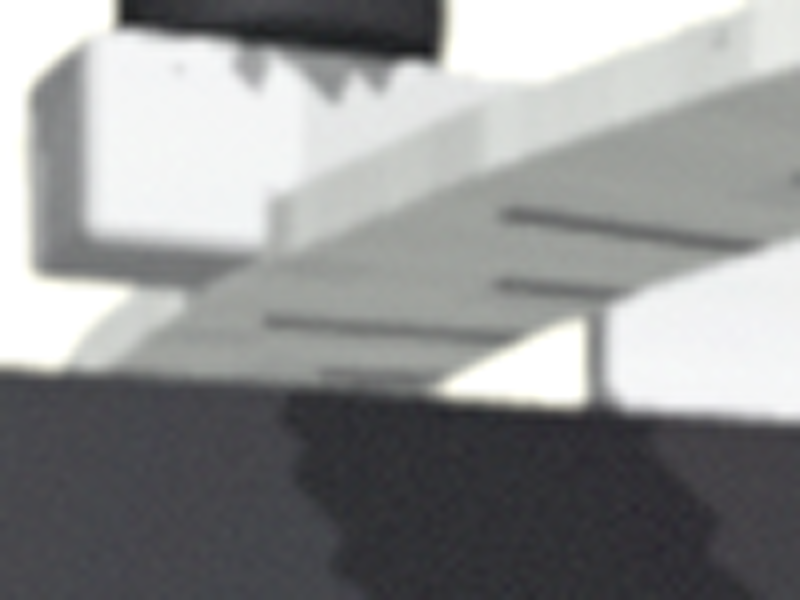

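View pics/w12.png

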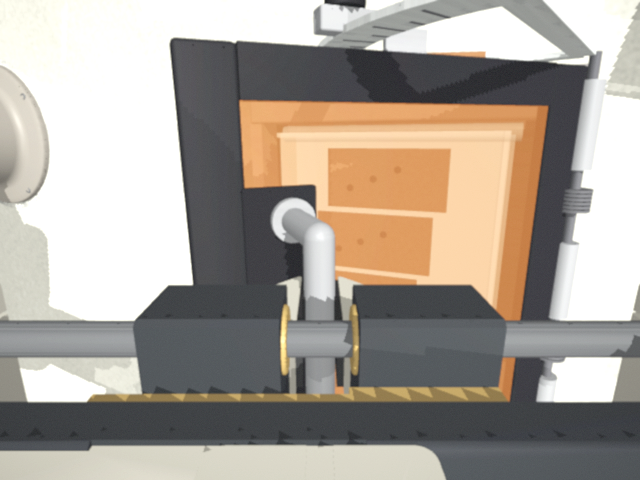

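```bash
cat > j3.py <<'E'
import joint as J
from joint import *
J.poses[11]=([.65077,.06374,.28192],[-1.57403,.13276,.43657])
J.poses[12]=([.64689,.06297,.27923],[-1.57483,.13544,.43735])
J.ticks[11]=({40:(455,352),45:(570,310),50:(690,265)},(310,0)); J.ticks[12]=({35:(435,378),40:(515,340),45:(630,295),50:(760,245)},(310,0))
J.blk[11]=S((310,0),[(0,285),(38,258),(45,60)]); J.blk[12]=S((310,0),[(35,272),(85,240),(90,38)])
for ptr in({10:310+597/8},{11:310+569/8},{12:310+597/8}):
    J.ptr.clear(); J.ptr.update(ptr)
    s=least_squares(res,np.r_[np.zeros(9),.72,.136,.157,.133,.69],x_scale=np.r_[np.full(9,.002),.05,.002,.001,.002,.05],loss='soft_l1')
    sd=np.sqrt(np.diag(np.linalg.inv(s.jac.T@s.jac)))
    print(ptr,"i,yn,re,yt,a",s.x[9:14].round(4),"sd",sd[[9,13]].round(4),"cost",s.cost.round(1))
res(s.x,1)
E
python3 j3.py
```

```text
{10: 384.625} i,yn,re,yt,a [0.7398 0.1355 0.1595 0.1347 0.6883] sd [0.0032 0.0059] cost 49.8
{11: 381.125} i,yn,re,yt,a [0.7398 0.1355 0.1595 0.1347 0.7651] sd [0.0032 0.0058] cost 49.8
{12: 384.625} i,yn,re,yt,a [0.7398 0.1355 0.1595 0.1347 0.7391] sd [0.0032 0.006 ] cost 49.8
6 [[1.4, -0.4], [-0.5, -0.4], [-0.4, -0.3], [-1.3, 0.1], [-2.9, 0.3], [1.2, -0.3], [-3.6, 0.3], [0.2, -0.4]]
7 [[0.9, 0.1], [1.1, 0.2], [0.7, 0.5], [0.5, 0.5], [-0.1, 0.5], [-1.4, 1.7], [0.9, -0.1], [-0.0, -0.6], [-2.2, 0.7], [-2.6, -0.2], [-2.4, -0.5]]
10 [[0.9, -0.5], [0.6, 0.2], [-0.6, -0.3], [0.1, 0.3], [-0.7, 0.7], [-0.6, 0.5], [-1.2, 1.4], [2.7, -0.2]]
11 [[1.6, -0.1], [-0.6, 0.0], [0.0, 0.1], [-2.2, 1.6], [1.2, -0.2], [-0.0, -2.0]]
12 [[1.4, -0.4], [1.0, -0.6], [-0.6, -0.4], [-0.5, 0.0], [-0.7, 1.1], [1.7, -0.4], [0.8, -2.3]]
```

```bash
sed 's#(re-.157)/.0005#(re-.157)/.00005#' joint.py > jointb.py; sed 's/joint as J/jointb as J/; s/from joint/from jointb/' j3.py > j4.py; python3 j4.py | head -3; python3 an.py
```

```text
{10: 384.625} i,yn,re,yt,a [0.7299 0.1362 0.157  0.1348 0.6946] sd [0.0019 0.0056] cost 65.6
{11: 381.125} i,yn,re,yt,a [0.7299 0.1362 0.157  0.1348 0.7716] sd [0.0019 0.0055] cost 65.6
{12: 384.625} i,yn,re,yt,a [0.7299 0.1362 0.157  0.1348 0.7453] sd [0.0019 0.0056] cost 65.6
t 18.28 bar [0.6519 0.064  0.2949] angle 0.7253 rad 0.1812 ideal .1797; y 0.0222 tilt -20.9 F [-9.7 -3.  -3.6] gap 0.0114
```

```bash
sed 's#(re-.157)/.0005#(re-.157)/.01#' joint.py > jointb.py; python3 j4.py | head -3; python3 lk2.py 13; python3 -c "
import cv2
from station import capture
s=capture('scene')['color'][255:325,300:380]
cv2.imwrite('pics/s13z.png',cv2.convertScaleAbs(cv2.resize(s,None,fx=9,fy=8,interpolation=2),alpha=1.4))"
python3 - <<'E'
from h import *
for pp in (p,p+[.0004,-.0019,.0037]):
  for a in(.70,.72,.74,.76): print(a,((proj(CS,B(pp,np.vstack([shp(a,.105,0,.132),shp(a,.127,0,.136),shp(a,.157,0,.141),shp(a,.142,0,.150)])))-[300,255])*[9,8]).round(0).tolist())
E
```

```text
{10: 384.625} i,yn,re,yt,a [0.7417 0.1353 0.1599 0.1347 0.6873] sd [0.0033 0.0059] cost 45.3
{11: 381.125} i,yn,re,yt,a [0.7417 0.1353 0.1599 0.1347 0.764 ] sd [0.0033 0.0059] cost 45.3
{12: 384.625} i,yn,re,yt,a [0.7417 0.1353 0.1599 0.1347 0.738 ] sd [0.0033 0.006 ] cost 45.3
0.7 [[212.0, 365.0], [279.0, 314.0], [369.0, 243.0], [357.0, 309.0]]
0.72 [[208.0, 366.0], [274.0, 315.0], [363.0, 243.0], [352.0, 309.0]]
0.74 [[204.0, 366.0], [269.0, 315.0], [357.0, 244.0], [346.0, 310.0]]
0.76 [[200.0, 367.0], [264.0, 316.0], [351.0, 244.0], [340.0, 310.0]]
0.7 [[209.0, 359.0], [275.0, 308.0], [365.0, 237.0], [353.0, 302.0]]
0.72 [[205.0, 360.0], [270.0, 309.0], [359.0, 237.0], [348.0, 303.0]]
0.74 [[200.0, 361.0], [265.0, 309.0], [353.0, 238.0], [342.0, 303.0]]
0.76 [[196.0, 361.0], [260.0, 310.0], [347.0, 238.0], [337.0, 304.0]]
```

View pics/s13z.png

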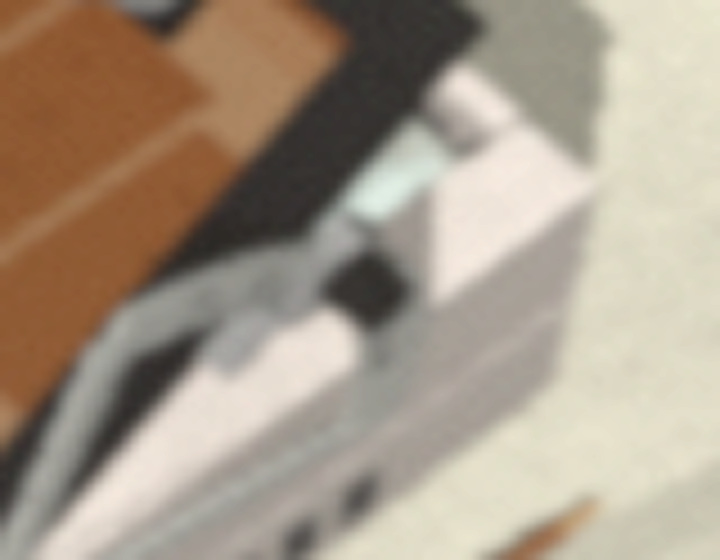

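The free fit puts the index at 0.742 and the pointer at 0.738, and the scene view shows the pointer in line with the clamp. A last check that it is steady, then hand in.

```bash
python3 an.py; python3 - <<'E'
from station import order,telemetry
s=telemetry.get_state(); print(abs(s["qvel"]).max())
print(order.job_done())
E
```

```text
t 18.43 bar [0.6519 0.064  0.2949] angle 0.7256 rad 0.1811 ideal .1797; y 0.0222 tilt -20.9 F [-10.3  -4.2  -3. ] gap 0.011
0.001795945336885667
the job is handed in; nothing more can be done
None
```

The job is done and handed in at 18.4 s, in the order you asked, with the arm still holding the shield at the index mark.

- **Door and tray:** I pressed the door down to its end stop and pushed the tray in until it hit its stop. I then swung the door up by its pull and pressed it shut. One picture after the first closing suggested the door might be about 0.02 rad short of shut. I pressed it again and it did not move further.
- **Shield:** It went about 0.025 rad past the mark during the lift (to about 0.765). That is well short of the end of the scale, and I brought it back down. It was never let go.
- **Steadiness:** At hand-in the shield was steady, with joint speeds below 0.002 rad/s and about 11 N on the wrist. The highest wrist force I saw was about 62 N, when the door met its lower stop.
- **Pointer against clamp:** The wrist-camera fit puts the index at about 0.740 rad and the pointer at 0.738–0.739. Two other checks disagreed slightly:
  - **Stated clamp size:** Holding the clamp strictly to its stated size in the fit puts the pointer about 0.015 rad too high.
  - **Arm's own position:** This alone reads the shield at 0.726.

  Alignment is therefore good to roughly ±0.015 rad.
- **Other items:** I didn't touch the clamp. I never saw contact with the other items on the bench, but I didn't check each of them again at the end.

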